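Check the jar labels on the hand-cranked carousel

ROBOT

A 6-joint arm with a two-finger parallel gripper is mounted at the origin on the work surface. World frame = base frame: x ahead of the robot, y to its left, z up, the work surface at z = 0. Lengths are in mm, angles in rad, forces in N, time in s.
With the tool pointing down it reaches from about 275 to 750 mm from the base axis. Payload 10.2 kg.
Tool frame: the origin (TCP) lies between the finger pads; the fingertips stand 11 mm ahead of it and the grasp point (between the pads) lies 8 mm behind it (ctrl.nose_length is the distance from the TCP to the fingertips, in mm); x points along the fingers, y is the direction in which the jaws open and shut, and the axes are right-handed (so a half turn about x gives the same grasp; the last joint's range is limited). The gripper opens to 85 mm and grips with 20 to 120 N. Pads are 22 mm wide; open, the fingers measure 114 mm over their backs; the gripper's body (76 mm by 85 mm) begins 54 mm behind the grasp point. The pads swing forward as they close: fully open they stand 13 mm farther back than shut.
Start: joints at [-1.502, 0.313, 1.498, -0, 1.331, -0.223], TCP at [151.017, -502.817, 210.494] pointing down, gripper open.
Joint ranges: [-2.94, 2.94], [-0.97, 2.17], [0.19, 2.56], [-1.23, 4.37], [0.02, 3.11], [-2.88, 2.88]. Speed limits (rad/s): [2.39, 2.39, 3.01, 3.14, 3.14, 3.14].

INTERFACE

Orientations are given as a unit quaternion [w, x, y, z].
In Python, from rig import ctrl, capture, ticket gives the robot as it stands.
- The arm moves only by the tool step_arm, never from a script. Its argument "commands" is a list of rows, each a list of 2 entries, a list of its own where there are three numbers: the shift along the world's x, y, z normalised to -1 to 1, where 1 is 0.04 m, then the turn about the world's z normalised to -1 to 1, where 1 is 180 degrees. A call has 1 to 5 rows; each row shifts and turns the commanded pose from where the row before left it; what a row does not reach is not made up. A row lasts 1/10 s, in which the tool goes at most 50 mm and 8.59 degrees, less where a joint would pass 70% of its speed; a pose out of reach is approached as far as the arm can. A call with a number of a shift or a turn outside -1 to 1 is refused whole. A call with a gripper value outside its range is refused whole. "gripper" is the closure, from -1 (fully open) to 1 (shut), so that 0 is half open, set as the call begins (left out, the last holds). The fingers move at their own pace and stop on an object; "force" is the grip in N (left out, the last holds). Time passes only in rows, so rows that do not move let the fingers close. It gives the time, the measured TCP pose, the force and the opening at its end, in the units of the state.
- ctrl.sense(): the state, without advancing time (a new reading comes with each control period).
- capture(name): name is "side" or "top"; returns a dict with "image" (384x512x3 uint8, blue, green, red), "fov_y" (degrees; the focal length in pixels is half the picture's height over the tangent of half this angle, whatever the lens; pixels are square), "cx", "cy" (the principal point, pixels), "k1" (the pictures are not rectified: a ray, as slopes to the right and down, at radius r is drawn at 1 + k1 r^2 times it, then the intrinsics apply), "origin" and "orientation" of the camera in the world. Camera axes: x right, y down, z forward; pixel columns grow to the right and rows downward; lengths in mm; the calibration is good to about 2 mm. A picture is of the moment at which its call begins. There is no depth.
- ticket.finish_job(): hands the job in, once; it reports no verdict.
The state is a dict: "time_s": time; "joints": joint angles; "dq": joint speeds; "tau": joint torques, N m; "eef_pos": TCP position; "ee_rot": TCP orientation; "force": force on the tool from outside, world axes, zero at the start; "wrist_torque": the same for the moment, N m; "grip_width": opening from 0.0 (shut) to 1.0 (fully open).
Only numpy, scipy, OpenCV 4.12 (cv2) and the standard library are available. Lean on these libraries where they do the work, as an engineer would, in place of code of your own. Each camera call takes 0.05 s, during which the arm holds its last target.

TASK

Stand every jar from the rubber mat upright on a ringed place of the hand-cranked carousel, its paper label facing straight outward, before you turn the crank. Then wind the crank clockwise by its spinning grip in a steady circle, on to its end stop, so that every label is carried past the scanner; a jar that gets knocked out of place on the way must stand right again. Finally stand all the jars upright in the grey tray, leaving the crank at its end stop and the other things on the bench where they are.

Things in the scene. Friction and masses are not known exactly. Their poses are not given: they have to be found in the camera images.
- jar0_center (a point): Loose squat green jar with white lid: upright cylinder 52 mm across, 48 mm tall, 0.10-0.16 kg. Point: its centre, 24 mm above its underside; z up out of the lid, x out of the paper label. A brown seal strip runs from the label over the lid's edge to the lid's middle. Jars are alike; absent ones read None. They start over 80 mm apart on the bench, on a thin black rubber mat (190 mm square) beside the machine.
- jar0_label (a point): Middle of that jar's paper label, on its side wall, 26 mm out from jar0_center along the jar's x axis.
- jar1_center (a point): Loose squat green jar with white lid: upright cylinder 52 mm across, 48 mm tall, 0.10-0.16 kg. Point: its centre, 24 mm above its underside; z up out of the lid, x out of the paper label. A brown seal strip runs from the label over the lid's edge to the lid's middle. Jars are alike; absent ones read None. They start over 80 mm apart on the bench, on a thin black rubber mat (190 mm square) beside the machine.
- jar1_label (a point): Middle of that jar's paper label, on its side wall, 26 mm out from jar1_center along the jar's x axis.
- jar2_center (a point): Loose squat green jar with white lid: upright cylinder 52 mm across, 48 mm tall, 0.10-0.16 kg. Point: its centre, 24 mm above its underside; z up out of the lid, x out of the paper label. A brown seal strip runs from the label over the lid's edge to the lid's middle. Jars are alike; absent ones read None. They start over 80 mm apart on the bench, on a thin black rubber mat (190 mm square) beside the machine.
- jar2_label (a point): Middle of that jar's paper label, on its side wall, 26 mm out from jar2_center along the jar's x axis.
- jar3_center (a point): Loose squat green jar with white lid: upright cylinder 52 mm across, 48 mm tall, 0.10-0.16 kg. Point: its centre, 24 mm above its underside; z up out of the lid, x out of the paper label. A brown seal strip runs from the label over the lid's edge to the lid's middle. Jars are alike; absent ones read None. They start over 80 mm apart on the bench, on a thin black rubber mat (190 mm square) beside the machine.
- jar3_label (a point): Middle of that jar's paper label, on its side wall, 26 mm out from jar3_center along the jar's x axis.
- nest0 (a point): Centre of one of four ringed places (black ring 60 mm across, no recess), 65 mm from the axis and 90 degrees apart on the carousel: a flat white disc 230 mm across, top 30 mm above the bench, with a lip 5 mm wide and 6 mm high round its edge, geared to the crank (turns half its angle, same sense, only with it). A line outside the ring points outward. Any jar may use any place.
- mark0 (a point): Point on the carousel's top, 26 mm straight outward from nest0: the middle of the label of a well placed jar is right above it.
- nest1 (a point): Centre of one of four ringed places (black ring 60 mm across, no recess), 65 mm from the axis and 90 degrees apart on the carousel: a flat white disc 230 mm across, top 30 mm above the bench, with a lip 5 mm wide and 6 mm high round its edge, geared to the crank (turns half its angle, same sense, only with it). A line outside the ring points outward. Any jar may use any place.
- mark1 (a point): Point on the carousel's top, 26 mm straight outward from nest1: the middle of the label of a well placed jar is right above it.
- nest2 (a point): Centre of one of four ringed places (black ring 60 mm across, no recess), 65 mm from the axis and 90 degrees apart on the carousel: a flat white disc 230 mm across, top 30 mm above the bench, with a lip 5 mm wide and 6 mm high round its edge, geared to the crank (turns half its angle, same sense, only with it). A line outside the ring points outward. Any jar may use any place.
- mark2 (a point): Point on the carousel's top, 26 mm straight outward from nest2: the middle of the label of a well placed jar is right above it.
- nest3 (a point): Centre of one of four ringed places (black ring 60 mm across, no recess), 65 mm from the axis and 90 degrees apart on the carousel: a flat white disc 230 mm across, top 30 mm above the bench, with a lip 5 mm wide and 6 mm high round its edge, geared to the crank (turns half its angle, same sense, only with it). A line outside the ring points outward. Any jar may use any place.
- mark3 (a point): Point on the carousel's top, 26 mm straight outward from nest3: the middle of the label of a well placed jar is right above it.
- axle (a point): Point on the crank's vertical axis, at the height of the middle of the grip (113 mm above the bench). The crank stands on a grey gear box of 80 by 80 mm, 68 mm high, 210 mm from the carousel's axis.
- grip (a point): Middle of the crank's upright free-spinning grip: a black cylinder of 24 mm diameter, 50 mm tall (from 86 to 136 mm above the bench), 60 mm from the crank's axis; it goes round the axle in a level circle with the crank and spins freely on its pin. Below it is the flat crank arm, its top 84 mm above the bench.
- crank (a joint): Crank angle in rad; grows as the crank turns clockwise seen from above. Starts between 0 and 5; end stop at 17.8 (fully wound; a reading of 17.5 is enough). Light friction: it stays where it is left and needs about 1 N at the grip.
- scanner (a point): Window of the scanner, a black block 70 mm wide and 100 mm high on the machine's far side, its window 145 mm from the carousel's axis, facing the axis.
- tray_center (a point): Centre of the inner floor of the grey tray (180 by 180 mm outside along its x and y axes, walls 4 mm thick, rim 10 mm above the bench, inner floor 4 mm above it), fixed on the other side of the machine. It has room for four jars, 85 mm apart.
- squeeze_bottle: Bystander: clear squeeze bottle, 60 mm in diameter, 185 mm tall; origin under its centre. Leave it.
- salad_tub: Bystander: closed salad tub, 130 by 130 mm, 66 mm high; origin under its centre. Leave it.
- tape_roll: Bystander: roll of paper tape lying flat, 90 mm across, 24 mm high; origin under its centre. Leave it.
Things that resemble listed ones, but are neither listed nor needed, are in the scene too. Leave any blue or turquoise look-alike of the part that bears jar0_center alone.

How it is judged (in metres and radians):
On the way, in this order (a step that is already met when the one before it is completed fails the run):
1. every jar stands on a ringed place of the carousel with its label outward, released, the crank not yet wound on (((horizontal distance between jar0_center and nest0 below 0.015 m and horizontal distance between jar0_label and mark0 below 0.016 m) or (horizontal distance between jar0_center and nest1 below 0.015 m and horizontal distance between jar0_label and mark1 below 0.016 m) or (horizontal distance between jar0_center and nest2 below 0.015 m and horizontal distance between jar0_label and mark2 below 0.016 m) or (horizontal distance between jar0_center and nest3 below 0.015 m and horizontal distance between jar0_label and mark3 below 0.016 m)) and z of jar0_center in the frame of nest0 between 0.018 and 0.03 m and angle between each of jar0_center, jar1_center, jar2_center, jar3_center's own z axis and vertical below 0.15 rad and ((horizontal distance between jar1_center and nest0 below 0.015 m and horizontal distance between jar1_label and mark0 below 0.016 m) or (horizontal distance between jar1_center and nest1 below 0.015 m and horizontal distance between jar1_label and mark1 below 0.016 m) or (horizontal distance between jar1_center and nest2 below 0.015 m and horizontal distance between jar1_label and mark2 below 0.016 m) or (horizontal distance between jar1_center and nest3 below 0.015 m and horizontal distance between jar1_label and mark3 below 0.016 m)) and z of jar1_center in the frame of nest0 between 0.018 and 0.03 m and ((horizontal distance between jar2_center and nest0 below 0.015 m and horizontal distance between jar2_label and mark0 below 0.016 m) or (horizontal distance between jar2_center and nest1 below 0.015 m and horizontal distance between jar2_label and mark1 below 0.016 m) or (horizontal distance between jar2_center and nest2 below 0.015 m and horizontal distance between jar2_label and mark2 below 0.016 m) or (horizontal distance between jar2_center and nest3 below 0.015 m and horizontal distance between jar2_label and mark3 below 0.016 m)) and z of jar2_center in the frame of nest0 between 0.018 and 0.03 m and ((horizontal distance between jar3_center and nest0 below 0.015 m and horizontal distance between jar3_label and mark0 below 0.016 m) or (horizontal distance between jar3_center and nest1 below 0.015 m and horizontal distance between jar3_label and mark1 below 0.016 m) or (horizontal distance between jar3_center and nest2 below 0.015 m and horizontal distance between jar3_label and mark2 below 0.016 m) or (horizontal distance between jar3_center and nest3 below 0.015 m and horizontal distance between jar3_label and mark3 below 0.016 m)) and z of jar3_center in the frame of nest0 between 0.018 and 0.03 m and value of joint crank below 5.15 rad and contact force between the fingers and anything else below 0.5 N), for 0.2 s.
2. the crank is wound on to its end stop and every jar still (or again) stands on a ringed place with its label outward (((horizontal distance between jar0_center and nest0 below 0.015 m and horizontal distance between jar0_label and mark0 below 0.016 m) or (horizontal distance between jar0_center and nest1 below 0.015 m and horizontal distance between jar0_label and mark1 below 0.016 m) or (horizontal distance between jar0_center and nest2 below 0.015 m and horizontal distance between jar0_label and mark2 below 0.016 m) or (horizontal distance between jar0_center and nest3 below 0.015 m and horizontal distance between jar0_label and mark3 below 0.016 m)) and z of jar0_center in the frame of nest0 between 0.018 and 0.03 m and angle between each of jar0_center, jar1_center, jar2_center, jar3_center's own z axis and vertical below 0.15 rad and ((horizontal distance between jar1_center and nest0 below 0.015 m and horizontal distance between jar1_label and mark0 below 0.016 m) or (horizontal distance between jar1_center and nest1 below 0.015 m and horizontal distance between jar1_label and mark1 below 0.016 m) or (horizontal distance between jar1_center and nest2 below 0.015 m and horizontal distance between jar1_label and mark2 below 0.016 m) or (horizontal distance between jar1_center and nest3 below 0.015 m and horizontal distance between jar1_label and mark3 below 0.016 m)) and z of jar1_center in the frame of nest0 between 0.018 and 0.03 m and ((horizontal distance between jar2_center and nest0 below 0.015 m and horizontal distance between jar2_label and mark0 below 0.016 m) or (horizontal distance between jar2_center and nest1 below 0.015 m and horizontal distance between jar2_label and mark1 below 0.016 m) or (horizontal distance between jar2_center and nest2 below 0.015 m and horizontal distance between jar2_label and mark2 below 0.016 m) or (horizontal distance between jar2_center and nest3 below 0.015 m and horizontal distance between jar2_label and mark3 below 0.016 m)) and z of jar2_center in the frame of nest0 between 0.018 and 0.03 m and ((horizontal distance between jar3_center and nest0 below 0.015 m and horizontal distance between jar3_label and mark0 below 0.016 m) or (horizontal distance between jar3_center and nest1 below 0.015 m and horizontal distance between jar3_label and mark1 below 0.016 m) or (horizontal distance between jar3_center and nest2 below 0.015 m and horizontal distance between jar3_label and mark2 below 0.016 m) or (horizontal distance between jar3_center and nest3 below 0.015 m and horizontal distance between jar3_label and mark3 below 0.016 m)) and z of jar3_center in the frame of nest0 between 0.018 and 0.03 m and value of joint crank above 17.5 rad), for 0.2 s.
At the end, for the whole second after the job is handed in: every jar stands upright (within 0.15 rad) and at rest on the tray floor, its centre within 65 mm of the tray's centre along both of the tray's axes; the crank still reads over 17.3 rad (x of jar0_center in the frame of tray_center between -0.065 and 0.065 m and y of jar0_center in the frame of tray_center between -0.065 and 0.065 m and z of jar0_center in the frame of tray_center between 0.016 and 0.032 m and linear speed of each of jar0, jar1, jar2, jar3 below 0.03 m/s and angle between each of jar0_center, jar1_center, jar2_center, jar3_center's own z axis and vertical below 0.15 rad and x of jar1_center in the frame of tray_center between -0.065 and 0.065 m and y of jar1_center in the frame of tray_center between -0.065 and 0.065 m and z of jar1_center in the frame of tray_center between 0.016 and 0.032 m and x of jar2_center in the frame of tray_center between -0.065 and 0.065 m and y of jar2_center in the frame of tray_center between -0.065 and 0.065 m and z of jar2_center in the frame of tray_center between 0.016 and 0.032 m and x of jar3_center in the frame of tray_center between -0.065 and 0.065 m and y of jar3_center in the frame of tray_center between -0.065 and 0.065 m and z of jar3_center in the frame of tray_center between 0.016 and 0.032 m and value of joint crank above 17.3 rad); the robot touches nothing.
It fails at once if the crank is spun wildly (faster than 8 rad/s) (velocity of joint crank above 8 rad/s or velocity of joint crank below -8 rad/s).
It fails at once if a bystander (squeeze bottle, salad tub, tape roll) is moved by more than 3 cm (distance of any of squeeze_bottle, salad_tub, tape_roll from where it was at the start of the episode above 0.03 m).
Of jar0, jar1, jar2, jar3 only 2 to 4 are there at a start; the rules pass over those that are not, and their reading is None.
At some moment in a run one of jar0, jar1, jar2, jar3 may be knocked a few centimetres aside while the robot is not near it.
It also fails if it takes over 210 s, if anything falls off the work surface, if the arm or the gripper's body presses on something with over 40 N, if the wrist force passes 120 N, or if a joint passes its speed limit or range.

## Working session

There is one attempt and no reset: what is moved stays moved. The work goes in short steps, Python scripts to look and compute and a tool call to move; the robot and the scene stay as the last step left them, time stands still between calls to the robot, and variables do not carry over. Pictures are saved under pics/ and viewed, and the job is handed in when it is done.

Besides the shell and the picture viewer there is one more tool, called after "Call:" in YAML: its name, and indented under it one key for each argument. step_arm: Moves the arm, as the interface text tells. Its arguments: {"type":"object","properties":{"commands":{"type":"array","items":{"type":"array"}},"gripper":{"type":"number"},"force":{"type":"number"}},"required":["commands"]}

```bash
ls; mkdir -p pics; python3 - <<'E'
from rig import ctrl,capture,ticket
import cv2
print(ctrl.sense())
for n in("side","top"):
    c=capture(n); cv2.imwrite(f"pics/{n}0.png",c["image"]); print({k:v for k,v in c.items() if k!="image"})
E
```

```text
pics
{'time_s': 0.0, 'joints': array([-1.50244105e+00,  3.13443906e-01,  1.49848042e+00,  2.18159137e-06,
        1.33098461e+00, -2.23377872e-01]), 'dq': array([ 0.00188462, -0.00029485, -0.00176155,  0.00083978, -0.00082871,
        0.00016926]), 'tau': array([ 9.01441967e-05, -4.12266862e+01, -2.59742618e+01, -1.95822731e-04,
        4.14964845e-03, -2.84006013e-06]), 'eef_pos': array([ 150.97589903, -502.5139467 ,  209.92189654]), 'ee_rot': array([ 0.10231374,  0.69963419,  0.10324159, -0.69956063]), 'force': array([ 0.61555222,  0.53673594, -0.21479971]), 'wrist_torque': array([-0.02800126,  0.02936978,  0.02356347]), 'grip_width': 1.0012165895348433}
{'fov_y': 46.73651750545112, 'cx': 254.84068658786924, 'cy': 199.40834334807477, 'k1': -0.16519422454676677, 'origin': array([  321.9138204 , -1018.94134016,  1147.17472029]), 'orientation': array([-0.3816632 ,  0.91541367, -0.12124909,  0.04061608])}
{'fov_y': 55.951997676425286, 'cx': 254.828553146736, 'cy': 193.3184319941924, 'k1': -0.0773778480742017, 'origin': array([ 356.30044888,  -11.91516447, 1044.22778158]), 'orientation': array([-0.07383902,  0.70906237, -0.69739411,  0.07361936])}
```

View pics/top0.png

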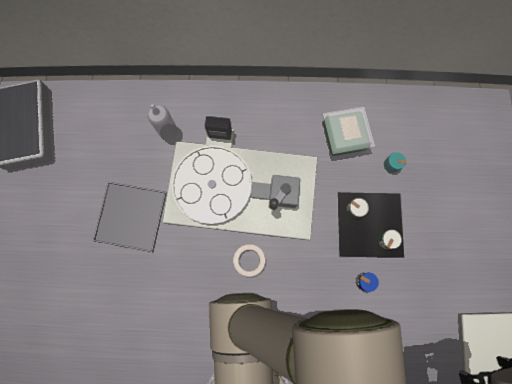

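View pics/side0.png

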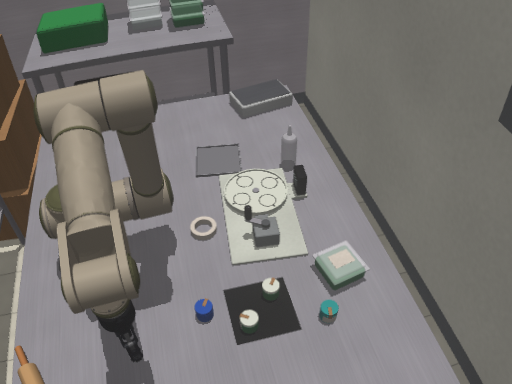

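```bash
cat > h.py <<'E'
from rig import ctrl,capture,ticket
import cv2, numpy as np
from scipy.spatial.transform import Rotation as R
def cam(n):
    c=capture(n); c["Rm"]=R.from_quat(np.roll(c["orientation"],-1)).as_matrix()
    c["f"]=c["image"].shape[0]/2/np.tan(np.radians(c["fov_y"])/2); return c
def proj(c,P):
    q=(np.atleast_2d(P)-c["origin"])@c["Rm"]; s=q[:,:2]/q[:,2:]
    s=s*(1+c["k1"]*(s**2).sum(1,keepdims=True)); return s*c["f"]+[c["cx"],c["cy"]]
def unproj(c,uv,z):
    d=(np.atleast_2d(uv)-[c["cx"],c["cy"]])/c["f"]; s=d.copy()
    for _ in range(20): s=d/(1+c["k1"]*(s**2).sum(1,keepdims=True))
    r=np.c_[s,np.ones(len(s))]@c["Rm"].T
    return c["origin"]+r*((z-c["origin"][2])/r[:,2])[:,None]
def ortho(c,z,x0,x1,y0,y1,mmpp=1.0):
    # rows: x from x1 down to x0; cols: y from y1 down to y0
    xs=np.arange(x1,x0,-mmpp); ys=np.arange(y1,y0,-mmpp)
    Y,X=np.meshgrid(ys,xs); p=proj(c,np.c_[X.ravel(),Y.ravel(),np.full(X.size,z)]).astype(np.float32)
    return cv2.remap(c["image"],p[:,0].reshape(X.shape),p[:,1].reshape(X.shape),cv2.INTER_CUBIC)
def grid(im,x1,y1,mmpp,step=50):
    im=im.copy()
    for x in range(-1000,1000,step):
        r=int((x1-x)/mmpp)
        if 0<=r<im.shape[0]: cv2.line(im,(0,r),(im.shape[1],r),(0,255,255),1); cv2.putText(im,str(x),(0,r-2),0,.4,(0,255,0),1)
    for y in range(-1000,1000,step):
        q=int((y1-y)/mmpp)
        if 0<=q<im.shape[1]: cv2.line(im,(q,0),(q,im.shape[0]),(0,255,255),1); cv2.putText(im,str(y),(q+2,10),0,.4,(0,255,0),1)
    return im
E
python3 - <<'E'
from h import *
c=cam("top")
for z,(x0,x1,y0,y1),m,n in [(50,(160,560,-560,-260),.6,"jars"),(30,(200,600,-200,200),.7,"car")]:
    im=ortho(c,z,x0,x1,y0,y1,m); print(im.shape); cv2.imwrite(f"pics/o_{n}.png",grid(im,x1,y1,m))
E
```

```text
(667, 500, 3)
(572, 572, 3)
```

View pics/o_jars.png

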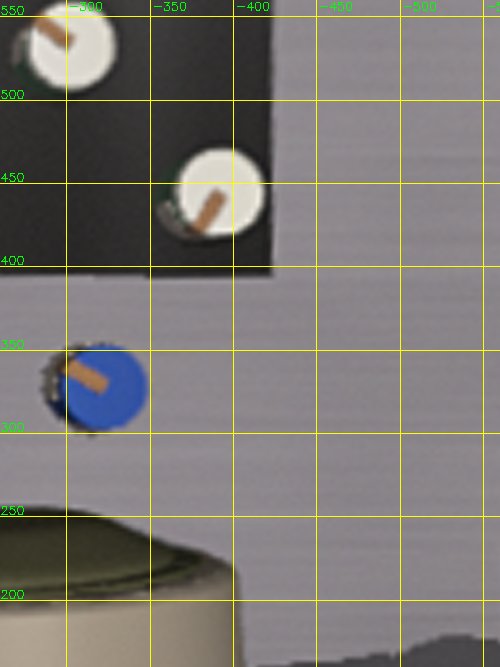

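View pics/o_car.png

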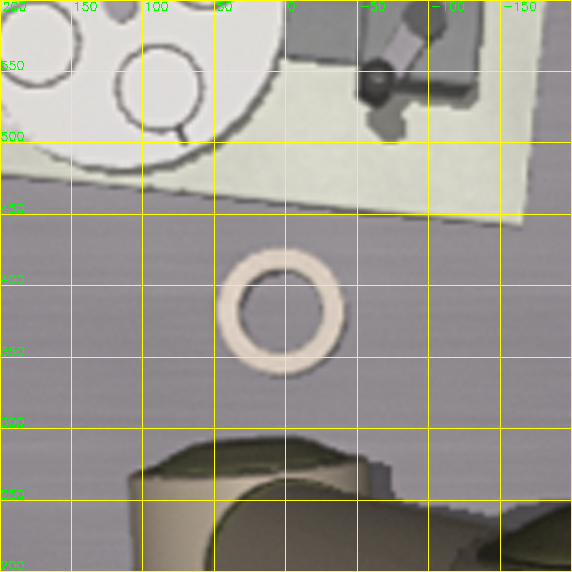

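```bash
cat >> h.py <<'E'
def jars(c,z,x0=100,x1=800,y0=-600,y1=550,m=.5):
    "lid centre (world, at plane z) and label heading (rad)"
    im=ortho(c,z,x0,x1,y0,y1,m); hsv=cv2.cvtColor(im,cv2.COLOR_BGR2HSV); H,S,V=cv2.split(hsv)
    brown=((H<20)&(S>70)&(V>60)).astype(np.uint8); n,l,st,ce=cv2.connectedComponentsWithStats(brown); out=[]
    for i in range(1,n):
        if st[i,4]<60/m/m*.5: continue
        u,v=ce[i]; w=int(45/m); u0=max(int(u)-w,0); v0=max(int(v)-w,0)
        sub=((V[v0:v0+2*w,u0:u0+2*w]>150)&(S[v0:v0+2*w,u0:u0+2*w]<45))|(brown[v0:v0+2*w,u0:u0+2*w]>0)
        out.append((x1-v*m,y1-u*m,st[i,4]*m*m))
    return im,out
E
python3 - <<'E'
from h import *
c=cam("top")
im,o=jars(c,50); print(np.round(o,1))
im=ortho(c,30,400,760,-180,280,.6); cv2.imwrite("pics/car2.png",grid(im,760,280,.6,20))
im=ortho(c,10,350,650,220,520,.6);cv2.imwrite("pics/tray.png",grid(im,650,520,.6,50))
E
```

```text
[[ 669.9 -434.9  177.8]
 [ 542.5 -290.3  213.5]
 [ 431.6 -384.2  229.8]
 [ 335.8 -309.1  240. ]]
```

View pics/car2.png

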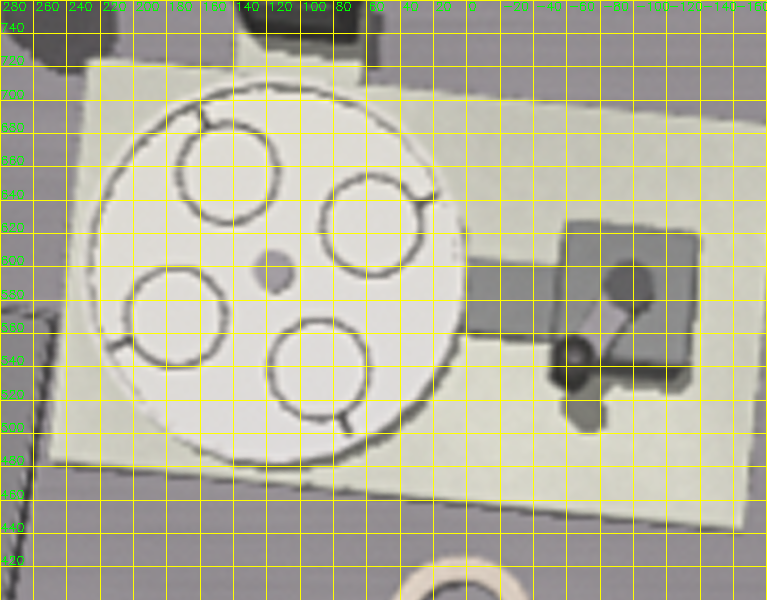

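View pics/tray.png

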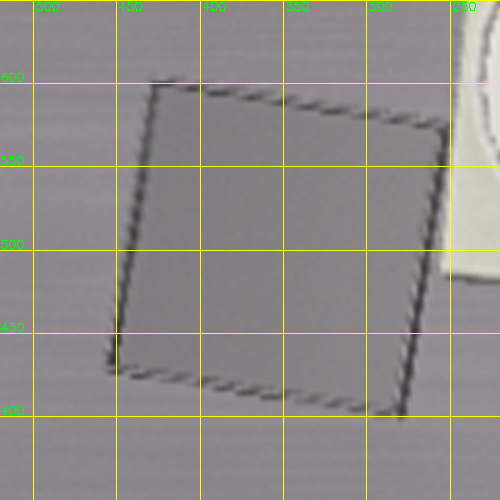

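```bash
cat >> h.py <<'E'
from scipy.optimize import minimize
from scipy.ndimage import map_coordinates, gaussian_filter
def samp(g,c,P):
    p=proj(c,P); return map_coordinates(g,[p[:,1],p[:,0]],order=1)
T=np.linspace(0,2*np.pi,72,endpoint=False)
def circ(x,y,r,z): return np.c_[x+r*np.cos(T),y+r*np.sin(T),np.full(72,z)]
def gray(c,s=0.7): return gaussian_filter(cv2.cvtColor(c["image"],cv2.COLOR_BGR2GRAY).astype(float),s)
def fit_lid(c,x,y,z):
    "white lid disc r=26 at z: maximise inside/outside contrast; heading from brown pixels"
    g=gray(c)
    f=lambda p:-(samp(g,c,circ(p[0],p[1],23,z))-samp(g,c,circ(p[0],p[1],29,z))).clip(-60,60).mean()
    p=minimize(f,[x,y],method="Nelder-Mead",options=dict(initial_simplex=[[x,y],[x+6,y],[x,y+6]])).x
    m=.5; im=ortho(c,z,p[0]-32,p[0]+32,p[1]-32,p[1]+32,m); H,S,V=cv2.split(cv2.cvtColor(im,cv2.COLOR_BGR2HSV))
    v,u=np.nonzero((H<20)&(S>70)&(V>60)); dx=32-v*m; dy=32-u*m; k=np.hypot(dx,dy)<26
    return p,np.arctan2(dy[k].mean(),dx[k].mean()),np.hypot(dx[k].mean(),dy[k].mean()),-f(p)
def find_jars(c,z,pts):
    for x,y in pts:
        p,h,d,s=fit_lid(c,x,y,z); print("jar",np.round(p,1),"label heading",round(np.degrees(h),1),"strip r",round(d,1),"score",round(s,1))
def fit_car(c,x=597,y=117,th=0):
    g=gray(c)
    def f(p):
        s=0
        for k in range(4):
            a=p[2]+k*np.pi/2; nx,ny=p[0]+65*np.cos(a),p[1]+65*np.sin(a)
            s+=np.clip(samp(g,c,circ(nx,ny,29.3,30)),0,230).mean()
            r=np.linspace(96,108,5); s+=.7*samp(g,c,np.c_[p[0]+r*np.cos(a),p[1]+r*np.sin(a),np.full(5,30)]).mean()
        return s
    best=min((minimize(f,[x,y,t],method="Nelder-Mead",options=dict(initial_simplex=[[x,y,t],[x+5,y,t],[x,y+5,t],[x,y,t+.15]])) for t in np.arange(th,th+1.57,.2)),key=lambda r:r.fun)
    return best.x,best.fun
E
python3 - <<'E'
from h import *
c=cam("top")
find_jars(c,49.5,[(540,-300),(440,-390)])
p,f=fit_car(c); print(p,f)
for k in range(4):
    a=p[2]+k*np.pi/2; print("nest",np.round(p[:2]+65*np.array([np.cos(a),np.sin(a)]),1),"head",round(np.degrees(a)%360,1))
s=ctrl.sense(); M=R.from_quat(np.roll(s["ee_rot"],-1)).as_matrix(); print(M.round(3),s["time_s"])
im=ortho(c,68,500,660,-180,0,.4); cv2.imwrite("pics/gb.png",grid(im,660,0,.4,20))
im=ortho(c,136,480,640,-160,20,.4); cv2.imwrite("pics/gr.png",grid(im,640,20,.4,20))
E
```

```text
jar [ 533.3 -302.3] label heading 51.4 strip r 13.9 score 60.0
jar [ 445.  -391.6] label heading 152.8 strip r 13.5 score 59.9
[816.66978671 153.33440424  -2.3886784 ] 752.7871854377228
nest [769.2 108.9] head 223.1
nest [861.1 105.9] head 313.1
nest [864.1 197.8] head 43.1
nest [772.2 200.8] head 133.1
[[-0.     0.288 -0.958]
 [ 0.001 -0.958 -0.288]
 [-1.    -0.001 -0.   ]] 0.25
```

View pics/gb.png

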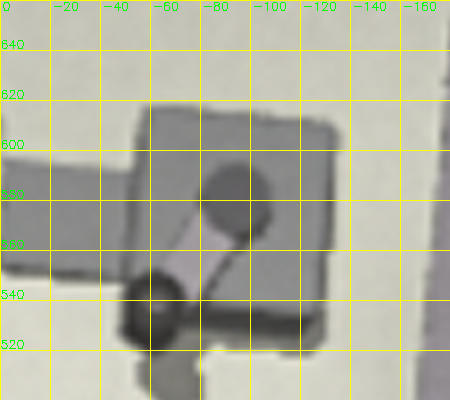

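View pics/gr.png

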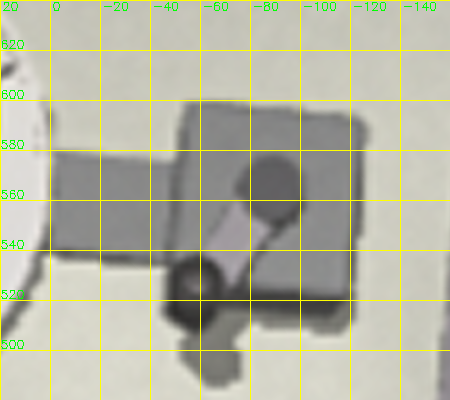

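```bash
python3 - <<'E'
s=open('h.py').read()
s=s.replace("        s=0\n        for k in range(4):","        s=50*max(0,np.hypot(p[0]-x,p[1]-y)-8)\n        for k in range(4):")
open('h.py','w').write(s)
E
python3 - <<'E'
from h import *
c=cam("top")
p,f=fit_car(c); print(p,f)
im=c["image"].copy()
for k in range(4):
    a=p[2]+k*np.pi/2; n=p[:2]+65*np.array([np.cos(a),np.sin(a)]);print("nest",n.round(1),"head",round(np.degrees(a)%360,1))
o=ortho(c,30,470,720,-10,240,.5)
for k in range(4):
    a=p[2]+k*np.pi/2; n=p[:2]+65*np.array([np.cos(a),np.sin(a)]); e=p[:2]+108*np.array([np.cos(a),np.sin(a)])
    cv2.circle(o,(int((240-n[1])*2),int((720-n[0])*2)),60,(0,0,255),1); cv2.line(o,(int((240-p[1])*2),int((720-p[0])*2)),(int((240-e[1])*2),int((720-e[0])*2)),(0,0,255),1)
cv2.imwrite("pics/carfit.png",o)
# crossview check: project into side
d=cam("side"); q=d["image"].copy()
for k in range(4):
    a=p[2]+k*np.pi/2; n=p[:2]+65*np.array([np.cos(a),np.sin(a)])
    cv2.polylines(q,[np.round(proj(d,circ(*n,30,30))).astype(int)],True,(0,0,255),1)
for j in [(533.3,-302.3),(445,-391.6)]: cv2.polylines(q,[np.round(proj(d,circ(*j,26,49.5))).astype(int)],True,(0,0,255),1)
cv2.polylines(q,[np.round(proj(d,circ(526,-59,12,136))).astype(int)],True,(0,255,255),1)
cv2.polylines(q,[np.round(proj(d,circ(573,-93,60,84))).astype(int)],True,(0,255,255),1)
cv2.imwrite("pics/sidechk.png",cv2.resize(q[150:350,180:360],None,fx=3,fy=3,interpolation=cv2.INTER_CUBIC))
E
```

```text
[5.97197745e+02 1.15754764e+02 4.36214264e-01] 1079.0428034107097
nest [656.1 143.2] head 25.0
nest [569.7 174.7] head 115.0
nest [538.3  88.3] head 205.0
nest [624.7  56.8] head 295.0
```

View pics/carfit.png

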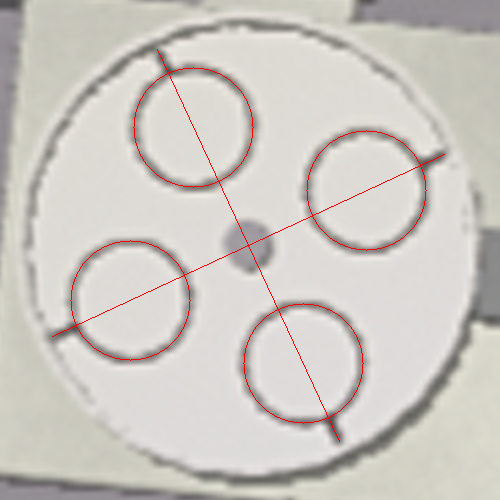

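View pics/sidechk.png

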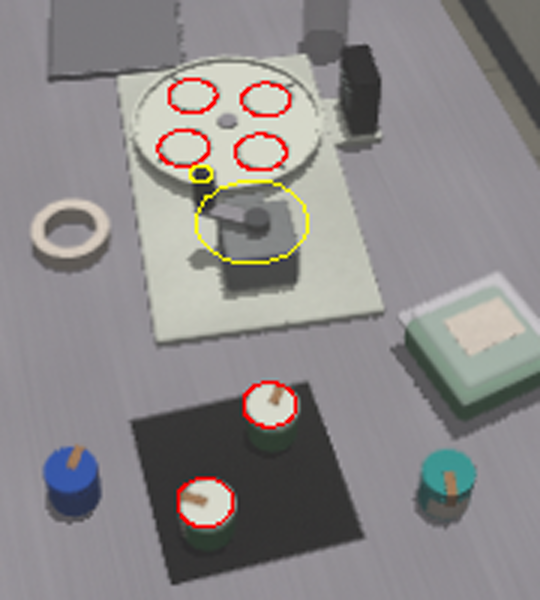

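Call:
step_arm:
  commands:
    - [[0.95,0.5,0],0]
    - [[0.95,0.5,0],0]
    - [[0.95,0.5,0],0]
    - [[0.95,0.5,0],0]
    - [[0.95,0.5,0],0]
  gripper: -1
  force: 40

```text
time_s: 0.85
eef_pos: [342.4, -401.8, 210.6]
ee_rot: [0.103, 0.7, 0.103, -0.7]
force: [-0.7, -1.0, -0.3]
grip_width: 1.001
```

Call:
step_arm:
  commands:
    - [[0.95,0.5,0],0]
    - [[0.95,0.5,0],0]
    - [[0.95,0.5,0],0]
    - [[0.95,0.5,0],0]
    - [[1,0.5,0],0]

```text
time_s: 1.35
eef_pos: [534.4, -301.7, 210.5]
ee_rot: [-0.103, -0.7, -0.103, 0.7]
force: [0.0, -1.1, 0.4]
grip_width: 1.001
```

Call:
step_arm:
  commands:
    - [[0,0,-1],0]
    - [[0,0,-1],0]
    - [[0,0,-1],0]
    - [[0,0,0],0]
    - [[0,0,0],0]

```text
time_s: 1.85
eef_pos: [533.3, -303.1, 91.6]
ee_rot: [0.103, 0.7, 0.103, -0.699]
force: [-0.6, -0.4, 1.3]
grip_width: 0.998
```

Call:
step_arm:
  commands:
    - [[0,0,-0.55],0]
    - [[0,0,-0.55],0]
    - [[0,0,-0.55],0]
    - [[0,0,0],0]

```text
time_s: 2.25
eef_pos: [532.9, -302.9, 24.6]
ee_rot: [-0.103, -0.699, -0.103, 0.7]
force: [0.7, 0.4, -0.9]
grip_width: 1.002
```

Call:
step_arm:
  commands:
    - [[0,0,0],0]
    - [[0,0,0],0]
    - [[0,0,0],0]
    - [[0,0,0],0]
    - [[0,0,0],0]
  gripper: 1

```text
time_s: 2.75
eef_pos: [533.5, -300.6, 28.1]
ee_rot: [0.101, 0.7, 0.104, -0.699]
force: [-14.6, 35.9, 48.3]
grip_width: 0.151
```

Call:
step_arm:
  commands:
    - [[0,0,0],0]
    - [[0,0,0],0]
    - [[0,0,0.1],0]
    - [[0,0,0.4],0]
    - [[0,0,0.5],0]

```text
time_s: 3.25
eef_pos: [532.9, -302.6, 65.2]
ee_rot: [-0.103, -0.699, -0.103, 0.7]
force: [-1.3, -0.6, 0.4]
grip_width: 0.002
```

```bash
python3 - <<'E'
from h import *
d=cam("side"); im=d["image"]; cv2.imwrite("pics/s1.png",cv2.resize(im[230:384,150:350],None,fx=3,fy=3)); print(ctrl.sense()["joints"].round(2))
E
```

```text
[-0.71  0.64  1.38 -0.    1.11  0.57]
```

View pics/s1.png

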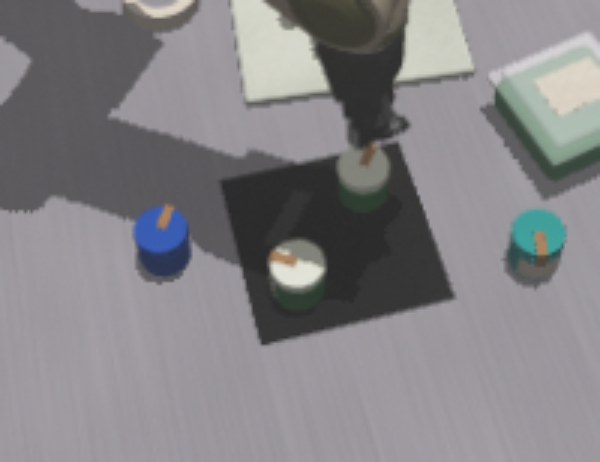

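Call:
step_arm:
  commands:
    - [[0,0,1],0]
    - [[0,0,1],0]
    - [[0,1,1],0]
    - [[0,1,0],0]
    - [[0,0,0],0]
  gripper: -1

```text
time_s: 3.8
eef_pos: [533.5, -224.0, 181.5]
ee_rot: [0.104, 0.7, 0.104, -0.699]
force: [-0.4, -0.7, 0.2]
grip_width: 0.847
```

```bash
python3 - <<'E'
from h import *
c=cam("top");d=cam("side"); find_jars(c,49.5,[(533,-302),(445,-390)]);s=ctrl.sense(); print(s["eef_pos"],s["grip_width"])
a=c["image"].copy();b=d["image"].copy(); M=R.from_quat(np.roll(s["ee_rot"],-1)).as_matrix()
for cc,im in((c,a),(d,b)):
    for q in([11,0,0],[-8,0,0],[0,42,0],[0,-42,0]):
        u=proj(cc,s["eef_pos"]+M@np.array(q,float))[0]; cv2.circle(im,tuple(np.round(u).astype(int)),1,(0,0,255),-1)
u=proj(c,[533,-302,50])[0].astype(int);v=proj(d,s["eef_pos"])[0].astype(int)
cv2.imwrite("pics/t2.png",cv2.resize(a[130:290,300:440],None,fx=4,fy=4)); cv2.imwrite("pics/s2.png",cv2.resize(b[v[1]-60:v[1]+100,v[0]-80:v[0]+80],None,fx=4,fy=4))
E
```

```text
jar [ 535.7 -298. ] label heading nan strip r nan score 0.9
jar [ 441.5 -394. ] label heading 135.4 strip r 12.8 score 40.9
[ 533.14221663 -227.05567746  180.17809425] 0.9942336844585695h.py:53: RuntimeWarning: Mean of empty slice.
  return p,np.arctan2(dy[k].mean(),dx[k].mean()),np.hypot(dx[k].mean(),dy[k].mean()),-f(p)
  ret = ret.dtype.type(ret / rcount)
```

View pics/t2.png

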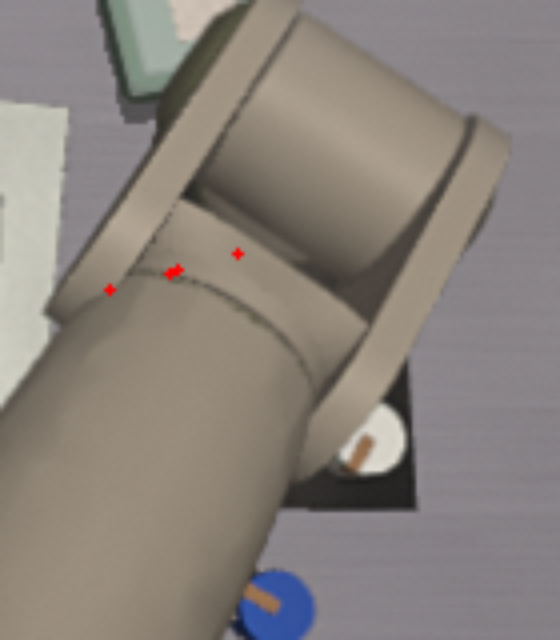

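View pics/s2.png

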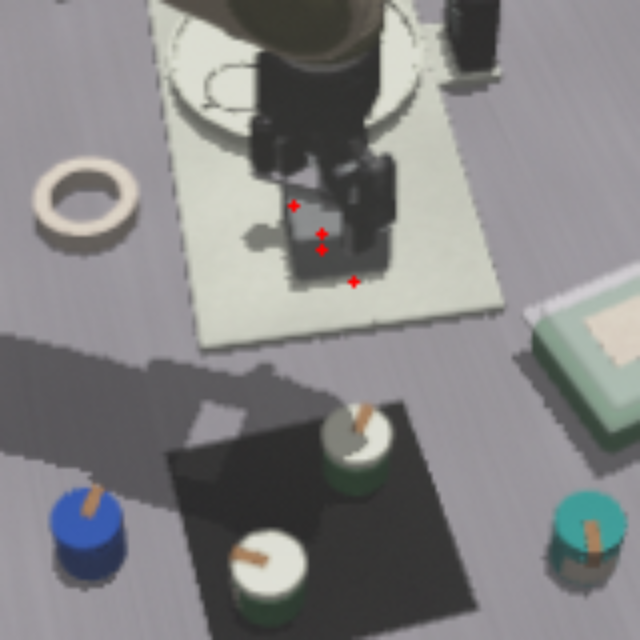

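Call:
step_arm:
  commands:
    - [[0,-0.95,0],0]
    - [[0,-0.95,-0.7],0]
    - [[0,0,-1],0]
    - [[0,0,-1],0]
    - [[0,0,-0.7],0]

```text
time_s: 4.4
eef_pos: [531.6, -304.2, 40.4]
ee_rot: [-0.101, -0.699, -0.103, 0.701]
force: [-0.4, -0.8, 0.3]
grip_width: 1.002
```

Call:
step_arm:
  commands:
    - [[0,0,-0.35],0]
    - [[0,0,-0.4],0]
    - [[0,0,0],0]
    - [[0,0,0],0]

```text
time_s: 4.8
eef_pos: [533.3, -304.2, 14.7]
ee_rot: [0.103, 0.7, 0.102, -0.699]
force: [0.0, 0.2, -0.6]
grip_width: 1.003
```

```bash
python3 - <<'E'
from h import *
d=cam("side"); im=d["image"]; cv2.imwrite("pics/s3.png",cv2.resize(im[250:340,220:310],None,fx=6,fy=6,interpolation=cv2.INTER_CUBIC)); s=ctrl.sense();print(s["eef_pos"],s["force"])
E
```

```text
[ 533.53666832 -304.23748239   15.12525708] [ 0.17228546 -0.60861085  0.73514853]
```

View pics/s3.png

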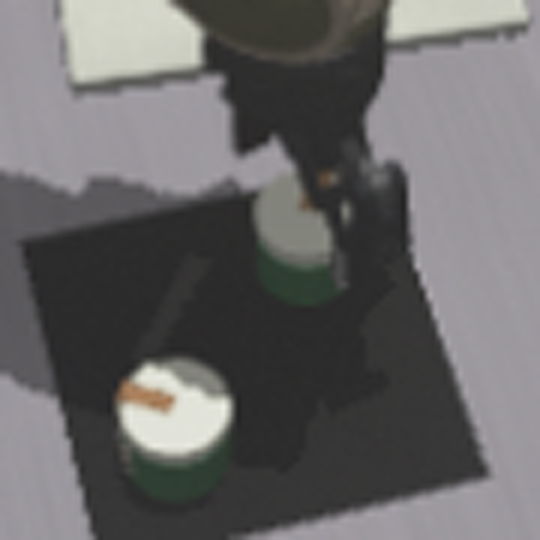

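```bash
python3 - <<'E'
from h import *
d=cam("side"); s=ctrl.sense(); M=R.from_quat(np.roll(s["ee_rot"],-1)).as_matrix()
im=cv2.resize(d["image"][250:340,220:310],None,fx=6,fy=6,interpolation=cv2.INTER_CUBIC)
print(M.round(2))
def pt(q,col):
    u=proj(d,s["eef_pos"]+M@np.array(q,float))[0]; cv2.circle(im,(int((u[0]-219.5)*6),int((u[1]-249.5)*6)),3,col,-1)
for y in(42,-42):
    for z in(11,-11): 
        for x in(-2,-20): pt((x,y,z),(0,0,255) if y>0 else (0,255,255))
for y in (57,-57): pt((-20,y,0),(255,0,255))
for P in circ(533,-302,26,49.5)[::4]:
    u=proj(d,P)[0]; cv2.circle(im,(int((u[0]-219.5)*6),int((u[1]-249.5)*6)),2,(0,255,0),-1)
cv2.imwrite("pics/s4.png",im)
E
```

```text
[[ 0.    0.29 -0.96]
 [-0.   -0.96 -0.29]
 [-1.    0.   -0.  ]]
```

View pics/s4.png

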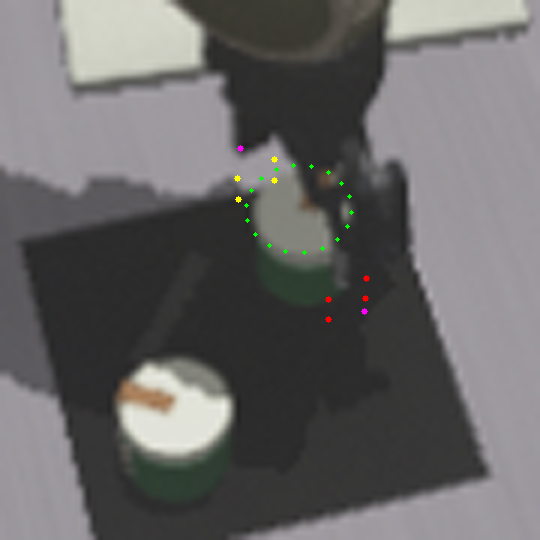

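```bash
python3 - <<'E'
from h import *
d=cam("side")
print(proj(d,[[532.9,-302.6,54.2],[532.9,-302.6,65.2],[533,-302,49.5]]).round(1))
im=cv2.imread("pics/s1.png"); cv2.imwrite("pics/s1c.png",cv2.resize(im[50:230,280:480],None,fx=3,fy=3,interpolation=cv2.INTER_CUBIC))
im=cv2.resize(d["image"][255:305,245:295],None,fx=12,fy=12,interpolation=cv2.INTER_CUBIC)
cv2.imwrite("pics/s5.png",cv2.convertScaleAbs(im,alpha=2.2,beta=0))
E
```

```text
[[269.4 283.5]
 [269.4 281.4]
 [269.3 284.3]]
```

View pics/s1c.png

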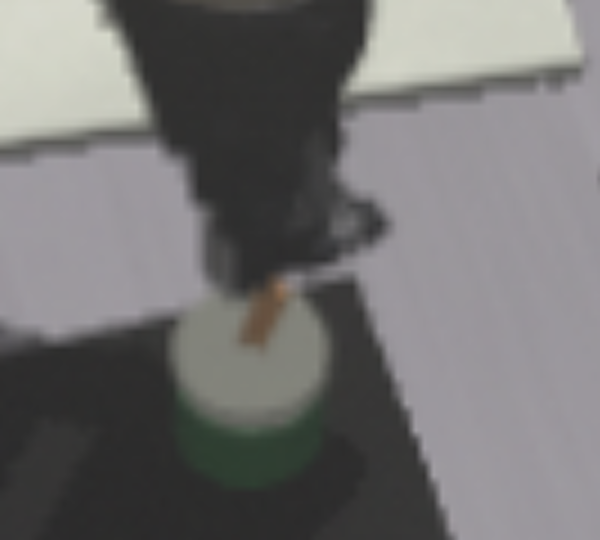

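View pics/s5.png

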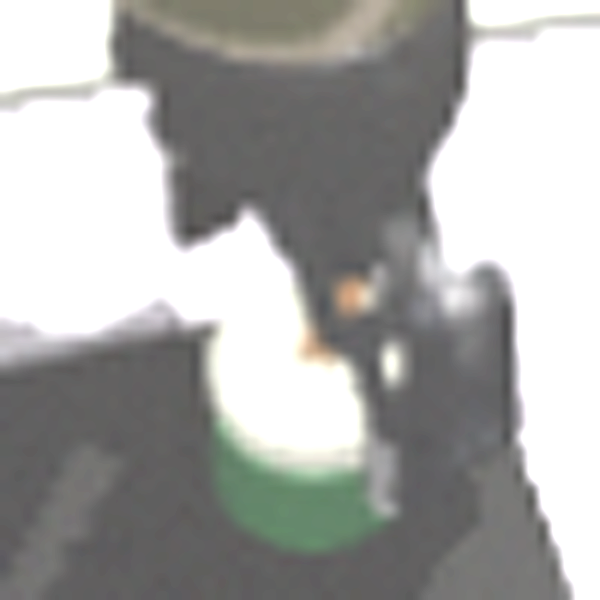

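```bash
python3 - <<'E'
from h import *
d=cam("side"); s=ctrl.sense(); M=R.from_quat(np.roll(s["ee_rot"],-1)).as_matrix();e=s["eef_pos"]
for y in (42,-42):
  for w in (-11,11):
    for x in (2,-13,-28): print(y,w,x,proj(d,e+M@np.array([x,y,w]))[0].round(1))
c=cam("top")
cv2.imwrite("pics/t3.png",cv2.resize(c["image"][170:290,310:430],None,fx=5,fy=5))
E
```

```text
42 -11 2 [280.3 300. ]
42 -11 -13 [280.4 297.3]
42 -11 -28 [280.6 294.5]
42 11 2 [274.1 303.4]
42 11 -13 [274.2 300.7]
42 11 -28 [274.2 297.9]
-42 -11 2 [265.2 280.3]
-42 -11 -13 [265.2 277.5]
-42 -11 -28 [265.2 274.6]
-42 11 2 [259.1 283.5]
-42 11 -13 [259.1 280.6]
-42 11 -28 [259.  277.8]
```

View pics/t3.png

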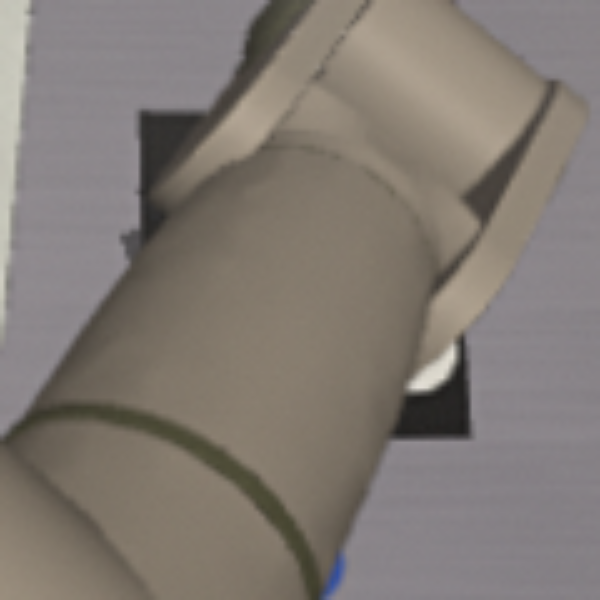

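```bash
python3 - <<'E'
from rig import ctrl
print(ctrl.nose_length, [a for a in dir(ctrl) if not a.startswith("_")])
E
```

```text
11.0 ['PlanningError', 'nose_length', 'sense']
```

Call:
step_arm:
  commands:
    - [[0,0,-0.1],0]
    - [[0,0,-0.1],0]
    - [[0,0,0],0]

```text
time_s: 5.35
eef_pos: [532.7, -303.2, 5.1]
ee_rot: [-0.102, -0.699, -0.103, 0.7]
force: [0.0, 0.3, -0.9]
grip_width: 0.996
```

```bash
python3 - <<'E'
from h import *
d=cam("side")
im=cv2.resize(d["image"][255:315,240:300],None,fx=10,fy=10,interpolation=cv2.INTER_CUBIC)
cv2.imwrite("pics/s6.png",cv2.convertScaleAbs(im,alpha=3,beta=-40));print(ctrl.sense()["force"])
E
```

```text
[-0.93335498  0.01764966 -0.23974093]
```

View pics/s6.png

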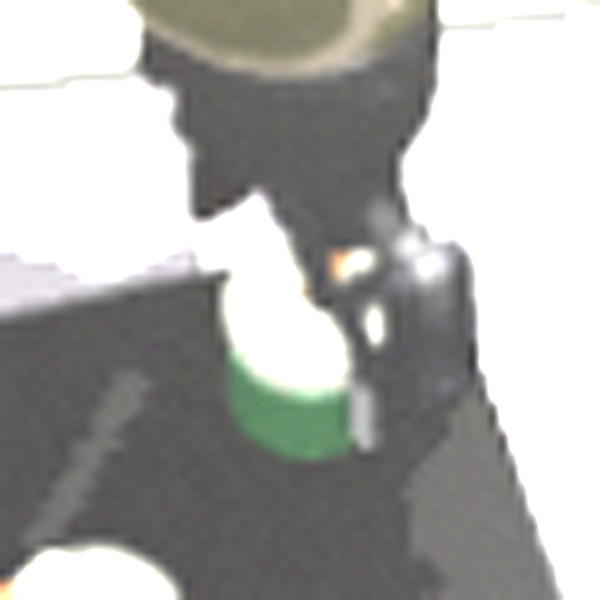

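Call:
step_arm:
  commands:
    - [[0,0,0],0]
    - [[0,0,0],0]
  gripper: -0.1
  force: 30

```text
time_s: 5.6
eef_pos: [533.1, -303.5, 5.9]
ee_rot: [0.103, 0.7, 0.103, -0.7]
force: [-0.6, 0.9, 0.3]
grip_width: 0.694
```

Call:
step_arm:
  commands:
    - [[0,0,0],0]
    - [[0,0,0],0]
    - [[0,0,0],0]

```text
time_s: 5.9
eef_pos: [533.3, -303.7, 6.3]
ee_rot: [0.103, 0.7, 0.103, -0.699]
force: [-1.4, -0.4, 4.6]
grip_width: 0.595
```

Call:
step_arm:
  commands:
    - [[0,0,0],0]
    - [[0,0,0],0]
  gripper: 1
  force: 30

```text
time_s: 6.1
eef_pos: [533.3, -303.7, 6.3]
ee_rot: [0.103, 0.7, 0.103, -0.699]
force: [-0.5, 0.2, 5.5]
grip_width: 0.595
```

Call:
step_arm:
  commands:
    - [[0,0,0.2],0]
    - [[0,0,0.5],0]
    - [[0,0,0.8],0]
    - [[0,0,0],0]

```text
time_s: 6.5
eef_pos: [534.5, -304.7, 69.9]
ee_rot: [0.105, 0.701, 0.101, -0.698]
force: [-0.1, -0.2, -0.2]
grip_width: 0.595
```

```bash
python3 - <<'E'
from h import *
d=cam("side")
im=cv2.resize(d["image"][235:315,230:310],None,fx=8,fy=8,interpolation=cv2.INTER_CUBIC)
cv2.imwrite("pics/s7.png",cv2.convertScaleAbs(im,alpha=2,beta=0));print(ctrl.sense()["force"])
E
```

```text
[-0.49656634  0.10333264 -0.67727912]
```

View pics/s7.png

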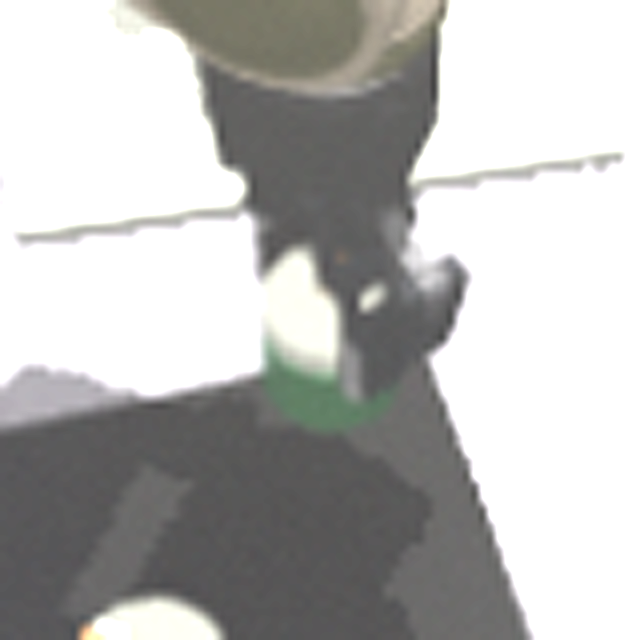

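Call:
step_arm:
  commands:
    - [[0,0,0.8],0]
    - [[0,0,1],0]
    - [[0,0,1],0]
    - [[0.25,0.6,0.2],-0.0245]
    - [[0.25,0.93,0],-0.0245]

```text
time_s: 7.05
eef_pos: [553.1, -243.1, 186.4]
ee_rot: [0.047, 0.706, 0.046, -0.705]
force: [0.9, 1.2, -1.8]
grip_width: 0.595
```

Call:
step_arm:
  commands:
    - [[0.25,0.93,0],-0.0245]
    - [[0.25,0.93,0],-0.0245]
    - [[0.25,0.93,0],-0.0245]
    - [[0.25,0.93,0],-0.0245]
    - [[0.25,0.93,0],0]

```text
time_s: 7.55
eef_pos: [602.7, -54.5, 184.5]
ee_rot: [0.061, -0.704, 0.061, 0.705]
force: [0.2, -0.0, -1.3]
grip_width: 0.591
```

Call:
step_arm:
  commands:
    - [[0.25,0.93,0],0]
    - [[0.25,0.93,0],0]
    - [[0.25,0.93,0],0]
    - [[0.25,0.93,0],0]
    - [[0.25,0.93,0],0]

```text
time_s: 8.05
eef_pos: [652.7, 131.3, 184.3]
ee_rot: [0.06, -0.704, 0.06, 0.706]
force: [0.3, -0.9, -1.1]
grip_width: 0.592
```

Call:
step_arm:
  commands:
    - [[0,0.3,0],0]
    - [[0,0,0],0]

```text
time_s: 8.25
eef_pos: [652.3, 143.2, 184.3]
ee_rot: [0.059, -0.704, 0.059, 0.706]
force: [-0.0, -0.7, -1.6]
grip_width: 0.597
```

Call:
step_arm:
  commands:
    - [[0.1,0,-1],0]
    - [[0,0,-1],0]
    - [[0,0,-1],0]
    - [[0,0,-0.4],0]
    - [[0,0,0],0]

```text
time_s: 8.75
eef_pos: [655.2, 139.9, 46.6]
ee_rot: [0.06, -0.702, 0.061, 0.707]
force: [0.3, -0.1, -0.2]
grip_width: 0.593
```

```bash
python3 - <<'E'
from h import *
d=cam("side"); im=d["image"].copy()
print(ctrl.sense()["eef_pos"])
im=cv2.resize(im[150:230,200:310],None,fx=7,fy=7,interpolation=cv2.INTER_CUBIC)
for P in np.r_[circ(656.1,143.2,30,30)[::4],circ(656.1,143.2,26,78)[::4]]:
    u=proj(d,P)[0]; cv2.circle(im,(int((u[0]-199.5)*7),int((u[1]-149.5)*7)),2,(0,255,0),-1)
cv2.imwrite("pics/s8.png",im)
E
```

```text
[656.48001796 140.20429881  49.05838445]
```

View pics/s8.png

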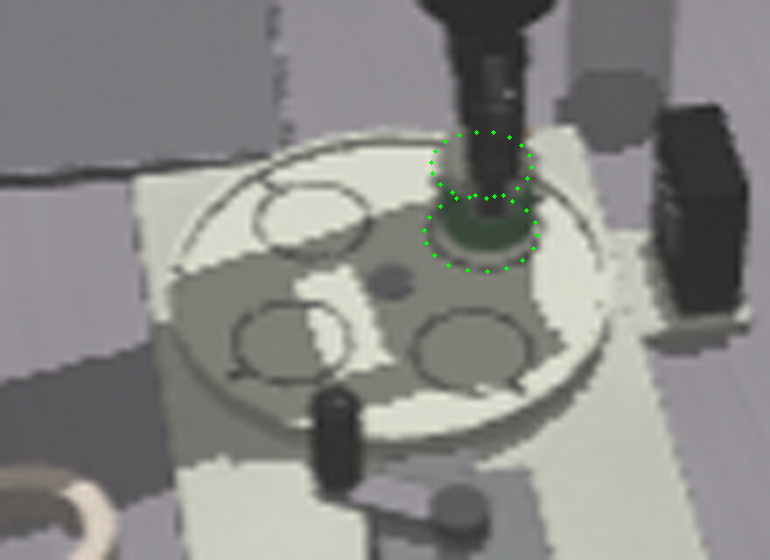

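Call:
step_arm:
  commands:
    - [[0,0.06,-0.2],0]
    - [[0,0,-0.1],0]
    - [[0,0,0],0]

```text
time_s: 9.1
eef_pos: [656.9, 144.1, 37.8]
ee_rot: [0.06, -0.705, 0.06, 0.705]
force: [-0.1, 0.3, -0.9]
grip_width: 0.593
```

Call:
step_arm:
  commands:
    - [[0,0,-0.05],0]
    - [[0,0,0],0]

```text
time_s: 9.3
eef_pos: [657.3, 144.2, 36.3]
ee_rot: [-0.06, 0.705, -0.06, -0.704]
force: [0.7, -0.4, -0.5]
grip_width: 0.594
```

Call:
step_arm:
  commands:
    - [[0,0,-0.04],0]
    - [[0,0,0],0]

```text
time_s: 9.5
eef_pos: [657.5, 144.1, 36.3]
ee_rot: [-0.06, 0.705, -0.06, -0.704]
force: [-4.3, -0.7, 11.3]
grip_width: 0.595
```

Call:
step_arm:
  commands:
    - [[0,0,-0.03],0]
    - [[0,0,0],0]

```text
time_s: 9.7
eef_pos: [657.6, 144.1, 36.1]
ee_rot: [-0.06, 0.705, -0.06, -0.704]
force: [-8.1, -0.6, 17.8]
grip_width: 0.597
```

Call:
step_arm:
  commands:
    - [[0,0,0.06],0]
    - [[0,0,0],0]

```text
time_s: 9.9
eef_pos: [657.4, 144.2, 36.2]
ee_rot: [-0.06, 0.705, -0.06, -0.704]
force: [-3.4, 0.0, 6.8]
grip_width: 0.597
```

Call:
step_arm:
  commands:
    - [[0,0,0],0]
    - [[0,0,0],0]
    - [[0,0,0],0]
    - [[0,0,0],0]
  gripper: -1

```text
time_s: 10.3
eef_pos: [656.9, 144.2, 35.2]
ee_rot: [0.06, -0.704, 0.06, 0.705]
force: [-0.1, 0.1, -0.3]
grip_width: 0.999
```

Call:
step_arm:
  commands:
    - [[0,0,0.4],0]
    - [[0,0,0.8],0]
    - [[0,0,1],0]
    - [[0,0,1],0]
    - [[-0.25,-0.9,0.6],0]

```text
time_s: 10.8
eef_pos: [647.9, 110.8, 192.1]
ee_rot: [-0.059, 0.707, -0.058, -0.703]
force: [0.3, -0.8, 0.5]
grip_width: 0.998
```

Call:
step_arm:
  commands:
    - [[-0.25,-0.93,0],0]
    - [[-0.25,-0.93,0],0]
    - [[-0.25,-0.93,0],0.0245]
    - [[-0.25,-0.93,0],0.0245]
    - [[-0.25,-0.93,0],0.0245]

```text
time_s: 11.3
eef_pos: [596.5, -79.3, 188.9]
ee_rot: [0.023, 0.707, 0.022, -0.706]
force: [-0.4, -0.6, -0.2]
grip_width: 1.0
```

```bash
python3 - <<'E'
from h import *
c=cam("top"); s=ctrl.sense(); print(s["eef_pos"])
find_jars(c,78,[(656,143)]);find_jars(c,49.5,[(445,-391)])
p,f=fit_car(c,th=.2); print(p,f)
cv2.imwrite("pics/t9.png",c["image"])
E
```

```text
[595.50233751 -84.47562799 188.8237154 ]
jar [657.3 142.2] label heading 28.8 strip r 14.6 score 29.1
jar [ 443.8 -393.8] label heading 142.1 strip r 13.5 score 59.9
[597.40647756 115.4378588    2.01100375] 1073.998954522248
```

View pics/t9.png

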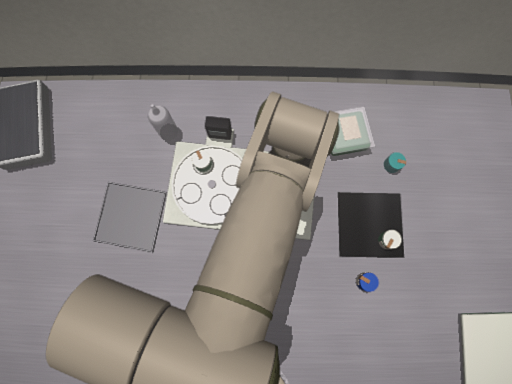

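Call:
step_arm:
  commands:
    - [[-0.47,-0.97,0],0]
    - [[-0.47,-0.97,0],0]
    - [[-0.47,-0.97,0],0]
    - [[-0.47,-0.97,0],0]
    - [[-0.47,-0.97,0],0]

```text
time_s: 11.85
eef_pos: [502.3, -273.2, 188.8]
ee_rot: [0.022, 0.707, 0.021, -0.706]
force: [0.6, -0.1, -0.3]
grip_width: 1.002
```

Call:
step_arm:
  commands:
    - [[-0.47,-0.97,0],0]
    - [[-0.47,-0.97,0],0]
    - [[-0.47,-0.97,0],0]
    - [[0,0,-0.8],0]
    - [[0,0,-0.8],0]

```text
time_s: 12.35
eef_pos: [446.4, -389.8, 124.3]
ee_rot: [0.022, 0.707, 0.02, -0.706]
force: [0.6, -0.2, -0.8]
grip_width: 0.999
```

Call:
step_arm:
  commands:
    - [[0,0,0],0]
    - [[0,0,0],0]

```text
time_s: 12.55
eef_pos: [447.1, -388.4, 125.0]
ee_rot: [0.022, 0.707, 0.021, -0.707]
force: [-0.7, 0.2, 0.2]
grip_width: 0.998
```

Call:
step_arm:
  commands:
    - [[-0.08,-0.13,-0.5],0]
    - [[0,0,-1],0]
    - [[0,0,-1],0]
    - [[0,0,-0.45],0]
    - [[0,0,0],0]

```text
time_s: 13.05
eef_pos: [443.6, -393.1, 5.3]
ee_rot: [-0.021, -0.706, -0.022, 0.707]
force: [-0.5, 0.5, 0.2]
grip_width: 1.001
```

Call:
step_arm:
  commands:
    - [[0,0,0],0]
    - [[0,0,0],0]
    - [[0,0,0],0]
    - [[0,0,0],0]
    - [[0,0,0],0]
  gripper: 1

```text
time_s: 13.55
eef_pos: [444.3, -394.4, 7.9]
ee_rot: [0.023, 0.708, 0.021, -0.706]
force: [-0.9, 1.0, 7.7]
grip_width: 0.599
```

Call:
step_arm:
  commands:
    - [[0,0,0.2],0]
    - [[0,0,0.5],0]
    - [[0,0,1],0]
    - [[0,0,1],0]
    - [[0,0,1],0]

```text
time_s: 14.05
eef_pos: [443.3, -393.3, 156.2]
ee_rot: [0.022, 0.707, 0.021, -0.707]
force: [0.2, -0.4, -0.6]
grip_width: 0.596
```

Call:
step_arm:
  commands:
    - [[0,0.3,0.8],0.035]
    - [[0.2,0.9,0],0.035]
    - [[0.2,1,0],0.035]
    - [[0.2,1,0],0.035]
    - [[0.2,1,0],0.035]

```text
time_s: 14.55
eef_pos: [475.4, -223.9, 186.6]
ee_rot: [0.214, 0.674, 0.214, -0.674]
force: [1.6, -0.2, -1.5]
grip_width: 0.593
```

Call:
step_arm:
  commands:
    - [[0.2,1,0],0.035]
    - [[0.2,1,0],0.035]
    - [[0.2,1,0],0.035]
    - [[0.2,1,0],0.035]
    - [[0.2,1,0],0.035]

```text
time_s: 15.05
eef_pos: [515.5, -23.8, 186.6]
ee_rot: [0.389, 0.591, 0.389, -0.59]
force: [0.8, -0.3, -1.1]
grip_width: 0.593
```

Call:
step_arm:
  commands:
    - [[0.2,1,0],0]
    - [[0.2,1,0],0]
    - [[0.2,0.8,0],0]
    - [[0,0,0],0]
    - [[0,0,0],0]

```text
time_s: 15.55
eef_pos: [539.3, 86.9, 186.1]
ee_rot: [0.388, 0.591, 0.388, -0.591]
force: [-0.4, 0.5, -1.4]
grip_width: 0.59
```

Call:
step_arm:
  commands:
    - [[0,0.02,-1],0]
    - [[0,0,-1],0]
    - [[0,0,-1],0]
    - [[0,0,-0.5],0]
    - [[0,0,0],0]

```text
time_s: 16.05
eef_pos: [537.8, 86.2, 43.4]
ee_rot: [-0.386, -0.59, -0.388, 0.593]
force: [0.2, -1.2, -1.5]
grip_width: 0.597
```

Call:
step_arm:
  commands:
    - [[0,0,-0.16],0]
    - [[0,0,0],0]

```text
time_s: 16.25
eef_pos: [540.0, 86.9, 40.0]
ee_rot: [0.388, 0.592, 0.387, -0.591]
force: [0.3, 0.5, -1.0]
grip_width: 0.594
```

Call:
step_arm:
  commands:
    - [[0,0,-0.07],0]
    - [[0,0,0],0]

```text
time_s: 16.45
eef_pos: [540.3, 87.1, 37.9]
ee_rot: [0.388, 0.592, 0.387, -0.591]
force: [-1.6, -1.4, 5.3]
grip_width: 0.594
```

Contact. Release and withdraw to the crank side, then look.

Call:
step_arm:
  commands:
    - [[0,0,0],0]
    - [[0,0,0],0]
    - [[0,0,0],0]
    - [[0,0,0],0]
  gripper: -1

```text
time_s: 16.85
eef_pos: [539.5, 87.4, 36.3]
ee_rot: [0.388, 0.591, 0.388, -0.591]
force: [0.3, -0.0, 0.1]
grip_width: 0.997
```

Call:
step_arm:
  commands:
    - [[0,0,0.4],0]
    - [[0,0,0.8],0]
    - [[0,0,1],0]
    - [[0,0,1],0]
    - [[0,-0.8,0.8],0]

```text
time_s: 17.35
eef_pos: [539.5, 57.2, 198.7]
ee_rot: [0.389, 0.591, 0.388, -0.59]
force: [0.4, -1.1, -1.1]
grip_width: 1.001
```

Call:
step_arm:
  commands:
    - [[0,-1,0],0]
    - [[0,-1,0],0]
    - [[0,-1,0],0]
    - [[0,-1,0],0]
    - [[0,-1,0],0]

```text
time_s: 17.85
eef_pos: [539.2, -146.2, 196.3]
ee_rot: [0.388, 0.591, 0.388, -0.591]
force: [-0.2, 0.6, 0.6]
grip_width: 1.002
```

Call:
step_arm:
  commands:
    - [[0,-1,0],0]
    - [[0,-1,0],0]
    - [[0,0,0],0]

```text
time_s: 18.15
eef_pos: [538.8, -228.9, 195.7]
ee_rot: [-0.386, -0.592, -0.386, 0.593]
force: [0.1, 0.9, -0.9]
grip_width: 1.001
```

```bash
python3 - <<'E'
from h import *
c=cam("top");d=cam("side"); s=ctrl.sense(); print(s["eef_pos"])
find_jars(c,78,[(656,143),(539,88)])
p,f=fit_car(c,th=.2); print(p,f)
cv2.imwrite("pics/t10.png",c["image"])
im=ortho(c,136,480,640,-160,20,.4); cv2.imwrite("pics/gr2.png",grid(im,640,20,.4,20))
cv2.imwrite("pics/s10.png",cv2.resize(d["image"][150:350,180:360],None,fx=3,fy=3))
E
```

```text
[ 539.18345681 -225.05848558  195.92181303]
jar [657.3 142.2] label heading 29.0 strip r 14.5 score 29.0
jar [540.2  88.2] label heading -150.5 strip r 14.0 score 24.4
[5.97541301e+02 1.16310383e+02 4.36647403e-01] 1040.666681205513
```

View pics/t10.png

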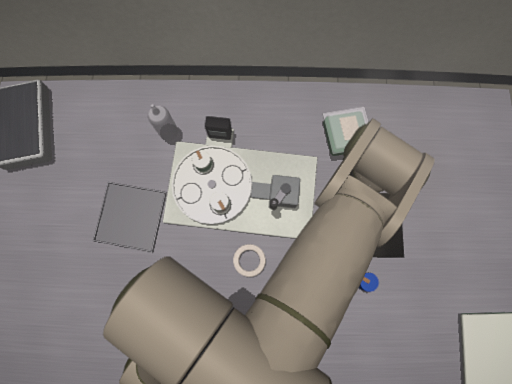

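View pics/s10.png

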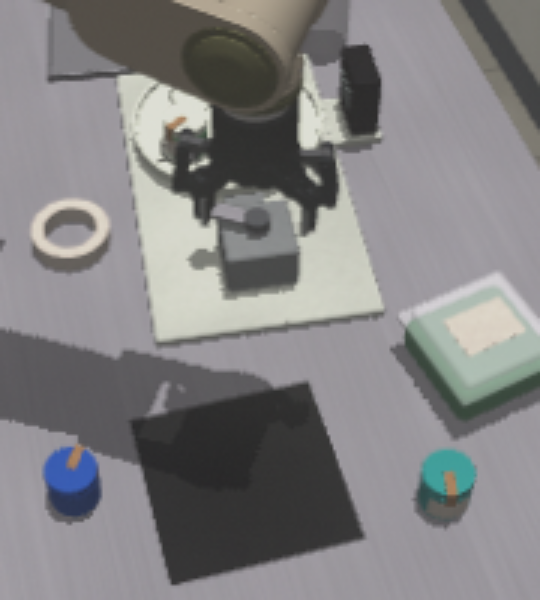

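Call:
step_arm:
  commands:
    - [[-0.06,0.83,0],0]
    - [[-0.06,0.83,0],0]
    - [[-0.06,0.83,0],0]
    - [[-0.06,0.83,0],0]
    - [[-0.06,0.83,0],0]

```text
time_s: 18.75
eef_pos: [526.9, -56.0, 196.5]
ee_rot: [0.388, 0.591, 0.388, -0.591]
force: [0.4, 0.6, 0.5]
grip_width: 1.003
```

Call:
step_arm:
  commands:
    - [[0,0,-0.4],0]
    - [[0,0,0],0]

```text
time_s: 18.95
eef_pos: [526.4, -56.5, 179.1]
ee_rot: [-0.388, -0.59, -0.389, 0.591]
force: [-0.8, -0.2, -1.5]
grip_width: 1.001
```

```bash
python3 - <<'E'
from h import *
d=cam("side"); print(ctrl.sense()["eef_pos"],ctrl.sense()["time_s"])
cv2.imwrite("pics/s11.png",cv2.resize(d["image"][150:250,190:320],None,fx=6,fy=6,interpolation=cv2.INTER_CUBIC))
E
```

```text
[526.9227831  -57.49235442 179.99903208] 19.0
```

View pics/s11.png

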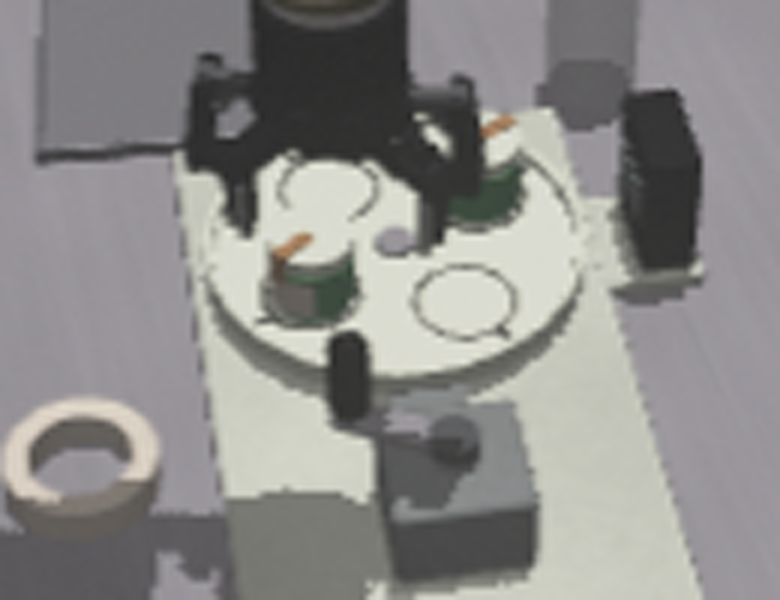

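Call:
step_arm:
  commands:
    - [[0,0,-0.8],0]
    - [[0,0,-0.7],0]
    - [[0,0,-0.5],0]
    - [[0,0,0],0]

```text
time_s: 19.4
eef_pos: [526.3, -58.5, 98.6]
ee_rot: [-0.386, -0.591, -0.389, 0.592]
force: [0.6, -0.5, 0.7]
grip_width: 0.999
```

Call:
step_arm:
  commands:
    - [[0,0,0],0]
    - [[0,0,0],0]
    - [[0,0,0],0]
    - [[0,0,0],0]
    - [[0,0,0],0]
  gripper: 1
  force: 20

```text
time_s: 19.9
eef_pos: [528.2, -59.0, 101.1]
ee_rot: [0.388, 0.592, 0.387, -0.591]
force: [1.8, -0.4, 1.9]
grip_width: 0.264
```

Call:
step_arm:
  commands:
    - [[0,0,0],0]
    - [[0,0,0],0]
    - [[0,0,0],0]

```text
time_s: 20.2
eef_pos: [528.1, -59.0, 101.0]
ee_rot: [0.388, 0.592, 0.387, -0.591]
force: [1.7, -1.0, 6.3]
grip_width: 0.269
```

```bash
python3 - <<'E'
from h import *
d=cam("side"); print(ctrl.sense()["eef_pos"],ctrl.sense()["force"])
cv2.imwrite("pics/s12.png",cv2.resize(d["image"][150:250,190:320],None,fx=6,fy=6,interpolation=cv2.INTER_CUBIC))
E
```

```text
[528.1171188  -58.98553896 101.04156271] [ 1.26509436 -0.54223166  5.20054431]
```

View pics/s12.png

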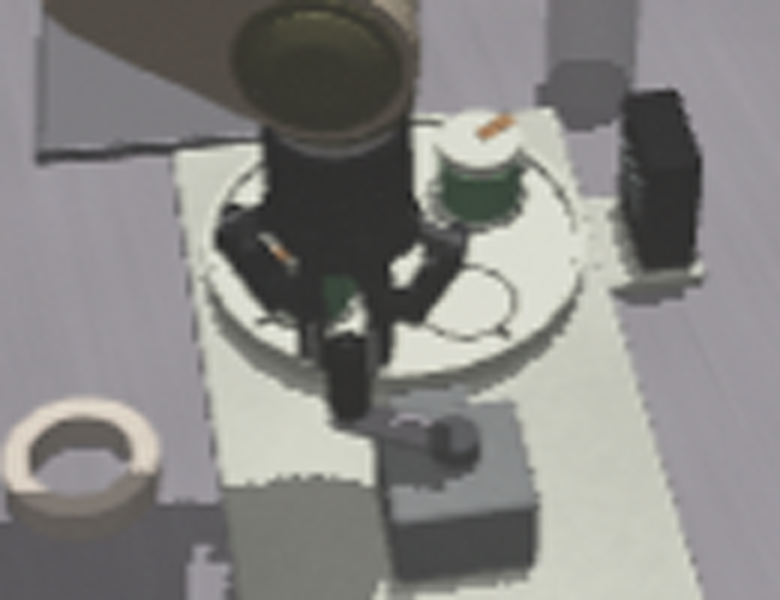

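```bash
cat > arc.py <<'E'
import sys, numpy as np
# arc.py cx cy phi0deg r steps...   (commanded phi0), rounded with error carry
cx,cy,p,r=map(float,sys.argv[1:5]); q=np.array([0.,0.]); phi=p; out=[]
for s in sys.argv[5:]:
    phi-=float(s); t=r*np.array([np.cos(np.radians(phi))-np.cos(np.radians(p)),np.sin(np.radians(phi))-np.sin(np.radians(p))])/40
    d=np.round(t-q,2); q+=d; out.append([float(d[0]),float(d[1])])
for i in range(0,len(out),5): print([[[a,b,0],0] for a,b in out[i:i+5]])
print(phi)
E
python3 arc.py 574.5 -95 142 60 3 6 9 12 0; python3 -c "
from h import *
print(ctrl.sense()['eef_pos'])"
```

```text
[[[0.05, 0.06, 0], 0], [[0.11, 0.11, 0], 0], [[0.18, 0.15, 0], 0], [[0.28, 0.15, 0], 0], [[0.0, -0.0, 0], 0]]
112.0
[528.1171188  -58.98553896 101.04156271]
```

Call:
step_arm:
  commands:
    - [[0.05,0.06,0],0]
    - [[0.11,0.11,0],0]
    - [[0.18,0.15,0],0]
    - [[0.28,0.15,0],0]
    - [[0,0,0],0]

```text
time_s: 20.75
eef_pos: [553.0, -38.5, 101.0]
ee_rot: [0.388, 0.592, 0.388, -0.591]
force: [-2.5, 5.5, 9.9]
grip_width: 0.269
```

```bash
python3 - <<'E'
from h import *
s=ctrl.sense(); print(s["eef_pos"],s["force"])
c=cam("top"); p,f=fit_car(c,th=-.1); print(p,f)
E
python3 arc.py 574.5 -95 112 60 12 12 12 12 0
```

```text
[552.98692902 -38.47330024 100.97692668] [-2.48557005  5.48475106  9.940882  ]
[5.98625023e+02 1.17284379e+02 1.81151218e-01] 1049.3706068947724
[[[0.3, 0.09, 0], 0], [[0.31, 0.02, 0], 0], [[0.31, -0.05, 0], 0], [[0.3, -0.1, 0], 0], [[-0.0, -0.0, 0], 0]]
64.0
```

Call:
step_arm:
  commands:
    - [[0.3,0.09,0],0]
    - [[0.31,0.02,0],0]
    - [[0.31,-0.05,0],0]
    - [[0.3,-0.1,0],0]
    - [[0,0,0],0]

```text
time_s: 21.3
eef_pos: [603.3, -39.3, 101.1]
ee_rot: [0.388, 0.593, 0.388, -0.589]
force: [5.8, 11.8, 6.4]
grip_width: 0.27
```

```bash
python3 arc.py 574.5 -95 64 60 14 14 14 14 0
```

```text
[[[0.31, -0.2, 0], 0], [[0.25, -0.27, 0], 0], [[0.17, -0.32, 0], 0], [[0.1, -0.35, 0], 0], [[-0.0, 0.0, 0], 0]]
8.0
```

```bash
cat > arc.py <<'E'
import sys, numpy as np
# arc.py cx cy cmdx cmdy phi0deg steps...   absolute targets on r=60 circle from commanded position
cx,cy,x,y,phi=map(float,sys.argv[1:6]); q=np.array([x,y]); out=[]
for s in sys.argv[6:]:
    phi-=float(s); t=np.array([cx,cy])+60*np.array([np.cos(np.radians(phi)),np.sin(np.radians(phi))])
    d=np.round((t-q)/40,2); q=q+40*d; out.append([float(d[0]),float(d[1])])
for i in range(0,len(out),5): print([[[a,b,0],0] for a,b in out[i:i+5]])
print(phi,q.round(1))
E
python3 arc.py 577.3 -93.4 600.3 -41.3 64.3 10 14 14 14 0
```

```text
[[[0.3, -0.08, 0], 0], [[0.27, -0.25, 0], 0], [[0.2, -0.31, 0], 0], [[0.12, -0.34, 0], 0], [[0.0, -0.0, 0], 0]]
12.299999999999997 [635.9 -80.5]
```

Call:
step_arm:
  commands:
    - [[0.3,-0.08,0],0]
    - [[0.27,-0.25,0],0]
    - [[0.2,-0.31,0],0]
    - [[0.12,-0.34,0],0]
    - [[0,0,0],0]

```text
time_s: 21.8
eef_pos: [637.0, -82.4, 101.0]
ee_rot: [-0.388, -0.592, -0.387, 0.592]
force: [-0.8, 0.3, 8.5]
grip_width: 0.267
```

```bash
python3 arc.py 577.3 -93.4 635.9 -80.5 12.3 14 14 14 14 0
```

```text
[[[0.03, -0.37, 0], 0], [[-0.05, -0.36, 0], 0], [[-0.14, -0.34, 0], 0], [[-0.22, -0.29, 0], 0], [[-0.0, 0.0, 0], 0]]
-43.7 [ 620.7 -134.9]
```

Call:
step_arm:
  commands:
    - [[0.03,-0.37,0],0]
    - [[-0.05,-0.36,0],0]
    - [[-0.14,-0.34,0],0]
    - [[-0.22,-0.29,0],0]
    - [[0,0,0],0]

```text
time_s: 22.3
eef_pos: [620.2, -135.6, 101.0]
ee_rot: [-0.387, -0.591, -0.388, 0.592]
force: [-3.1, 2.9, 7.2]
grip_width: 0.271
```

```bash
python3 -c "
from h import *
c=cam('top'); print(fit_car(c,th=-1)); find_jars(c,78,[(656,60),(520,170)]);cv2.imwrite('pics/t13.png',c['image']);print(ctrl.sense()['eef_pos'],ctrl.sense()['force'])"
python3 arc.py 577.3 -93.4 620.7 -134.9 -43.7 14 14 14 14 14 14 14 14 14 14 14 14 14 14 14
```

```text
(array([5.97487401e+02, 1.15996264e+02, 3.39800299e-01]), np.float64(1090.5359945554558))
jar [667.6  43.4] label heading nan strip r nan score 11.0
jar [516.1 177.1] label heading nan strip r nan score 12.3
[ 620.63876878 -135.14758763  101.01479819] [-2.93128184  2.31211726  7.92334334]
[[[-0.28, -0.23, 0], 0], [[-0.33, -0.16, 0], 0], [[-0.36, -0.07, 0], 0], [[-0.37, 0.02, 0], 0], [[-0.35, 0.1, 0], 0]]
[[[-0.31, 0.19, 0], 0], [[-0.26, 0.26, 0], 0], [[-0.19, 0.31, 0], 0], [[-0.11, 0.35, 0], 0], [[-0.02, 0.36, 0], 0]]
[[[0.07, 0.36, 0], 0], [[0.15, 0.34, 0], 0], [[0.23, 0.28, 0], 0], [[0.29, 0.22, 0], 0], [[0.33, 0.15, 0], 0]]
-253.7 [560.3 -35.7]h.py:53: RuntimeWarning: Mean of empty slice.
  return p,np.arctan2(dy[k].mean(),dx[k].mean()),np.hypot(dx[k].mean(),dy[k].mean()),-f(p)
  ret = ret.dtype.type(ret / rcount)
```

View pics/t13.png

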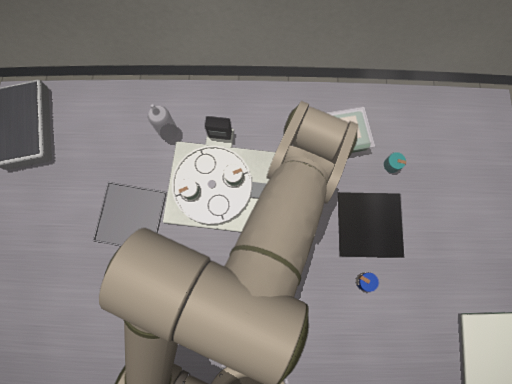

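Call:
step_arm:
  commands:
    - [[-0.28,-0.23,0],0]
    - [[-0.33,-0.16,0],0]
    - [[-0.36,-0.07,0],0]
    - [[-0.37,0.02,0],0]
    - [[-0.35,0.1,0],0]

```text
time_s: 22.85
eef_pos: [553.8, -148.3, 101.0]
ee_rot: [0.388, 0.592, 0.387, -0.591]
force: [3.4, 5.3, 5.1]
grip_width: 0.268
```

Call:
step_arm:
  commands:
    - [[-0.31,0.19,0],0]
    - [[-0.26,0.26,0],0]
    - [[-0.19,0.31,0],0]
    - [[-0.11,0.35,0],0]
    - [[-0.02,0.36,0],0]

```text
time_s: 23.35
eef_pos: [517.8, -89.6, 101.0]
ee_rot: [-0.388, -0.591, -0.387, 0.592]
force: [0.9, -1.4, 7.3]
grip_width: 0.267
```

Call:
step_arm:
  commands:
    - [[0.07,0.36,0],0]
    - [[0.15,0.34,0],0]
    - [[0.23,0.28,0],0]
    - [[0.29,0.22,0],0]
    - [[0.33,0.15,0],0]

```text
time_s: 23.85
eef_pos: [561.3, -35.0, 101.0]
ee_rot: [0.388, 0.591, 0.388, -0.591]
force: [-0.8, -3.2, 6.9]
grip_width: 0.265
```

```bash
python3 arc.py 577.3 -93.4 560.3 -35.7 -253.7 14 14 14 14 14 14 14 14 14 14 14 14 14 14 14 14 14 14 14 14; python3 -c "
from h import *
c=cam('top');cv2.imwrite('pics/t14.png',c['image'][110:260,140:420]);print(ctrl.sense()['eef_pos'],ctrl.sense()['force'])"
```

```text
[[[0.36, 0.06, 0], 0], [[0.37, -0.03, 0], 0], [[0.35, -0.12, 0], 0], [[0.3, -0.2, 0], 0], [[0.25, -0.26, 0], 0]]
[[[0.18, -0.32, 0], 0], [[0.1, -0.36, 0], 0], [[0.01, -0.36, 0], 0], [[-0.08, -0.36, 0], 0], [[-0.17, -0.32, 0], 0]]
[[[-0.24, -0.28, 0], 0], [[-0.29, -0.21, 0], 0], [[-0.34, -0.14, 0], 0], [[-0.37, -0.04, 0], 0], [[-0.36, 0.04, 0], 0]]
[[[-0.34, 0.13, 0], 0], [[-0.3, 0.21, 0], 0], [[-0.24, 0.27, 0], 0], [[-0.17, 0.33, 0], 0], [[-0.09, 0.35, 0], 0]]
-533.7 [ 517.5 -100.1]
[563.15855679 -34.79008514 101.06397793] [0.33421188 2.77115399 5.71075068]
```

View pics/t14.png

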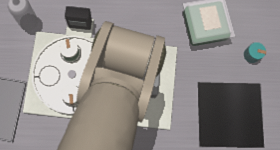

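Both jars are riding along (lids near (72,50) and (70,100) in this crop). Continuing the circle.

Call:
step_arm:
  commands:
    - [[0.36,0.06,0],0]
    - [[0.37,-0.03,0],0]
    - [[0.35,-0.12,0],0]
    - [[0.3,-0.2,0],0]
    - [[0.25,-0.26,0],0]

```text
time_s: 24.4
eef_pos: [626.8, -57.8, 101.0]
ee_rot: [0.388, 0.591, 0.388, -0.591]
force: [-3.4, -1.8, 7.3]
grip_width: 0.267
```

Call:
step_arm:
  commands:
    - [[0.18,-0.32,0],0]
    - [[0.1,-0.36,0],0]
    - [[0.01,-0.36,0],0]
    - [[-0.08,-0.36,0],0]
    - [[-0.17,-0.32,0],0]

```text
time_s: 24.9
eef_pos: [627.6, -126.8, 101.0]
ee_rot: [0.387, 0.591, 0.388, -0.591]
force: [-3.7, 3.8, 8.3]
grip_width: 0.267
```

Call:
step_arm:
  commands:
    - [[-0.24,-0.28,0],0]
    - [[-0.29,-0.21,0],0]
    - [[-0.34,-0.14,0],0]
    - [[-0.37,-0.04,0],0]
    - [[-0.36,0.04,0],0]

```text
time_s: 25.4
eef_pos: [563.7, -151.6, 101.0]
ee_rot: [0.388, 0.592, 0.387, -0.591]
force: [2.5, 3.7, 6.2]
grip_width: 0.267
```

Call:
step_arm:
  commands:
    - [[-0.34,0.13,0],0]
    - [[-0.3,0.21,0],0]
    - [[-0.24,0.27,0],0]
    - [[-0.17,0.33,0],0]
    - [[-0.09,0.35,0],0]

```text
time_s: 25.9
eef_pos: [518.0, -100.2, 101.1]
ee_rot: [0.388, 0.592, 0.387, -0.591]
force: [3.7, -0.5, 5.8]
grip_width: 0.271
```

```bash
python3 arc.py 577.3 -93.4 517.5 -100.1 -533.7 14 14 14 0 0   14 14 14 14 14  14 14 14 14 14  14 14 14 14 14  14 14 14 14 14; python3 -c "
from h import *
c=cam('top');cv2.imwrite('pics/t15.png',cv2.resize(c['image'][110:260,140:420],None,fx=2.5,fy=2.5));print(ctrl.sense()['eef_pos'],ctrl.sense()['force'])"
```

```text
[[[0.01, 0.37, 0], 0], [[0.09, 0.35, 0], 0], [[0.18, 0.32, 0], 0], [[-0.0, 0.0, 0], 0], [[-0.0, 0.0, 0], 0]]
[[[0.24, 0.27, 0], 0], [[0.31, 0.2, 0], 0], [[0.35, 0.12, 0], 0], [[0.36, 0.04, 0], 0], [[0.36, -0.06, 0], 0]]
[[[0.34, -0.14, 0], 0], [[0.29, -0.22, 0], 0], [[0.23, -0.28, 0], 0], [[0.16, -0.33, 0], 0], [[0.07, -0.36, 0], 0]]
[[[-0.02, -0.37, 0], 0], [[-0.1, -0.35, 0], 0], [[-0.19, -0.31, 0], 0], [[-0.26, -0.26, 0], 0], [[-0.31, -0.19, 0], 0]]
[[[-0.35, -0.11, 0], 0], [[-0.36, -0.02, 0], 0], [[-0.36, 0.07, 0], 0], [[-0.33, 0.15, 0], 0], [[-0.29, 0.23, 0], 0]]
-855.7 [ 534.3 -135.3]
[517.91633431 -98.10345843 101.027534  ] [1.24258477 1.48343359 6.06448706]
```

View pics/t15.png

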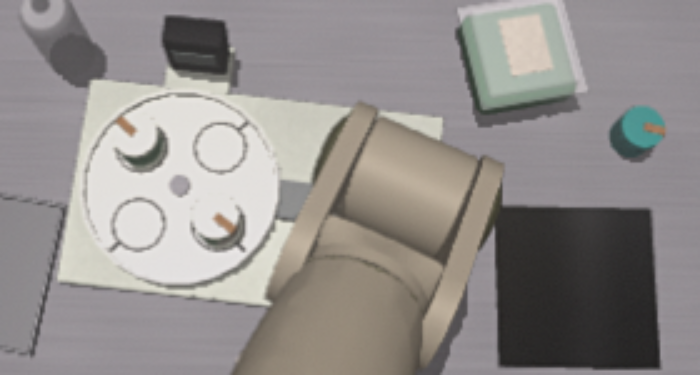

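Call:
step_arm:
  commands:
    - [[0.01,0.37,0],0]
    - [[0.09,0.35,0],0]
    - [[0.18,0.32,0],0]

```text
time_s: 26.25
eef_pos: [529.0, -57.9, 101.0]
ee_rot: [-0.387, -0.591, -0.388, 0.592]
force: [-1.0, -1.2, 8.5]
grip_width: 0.267
```

Call:
step_arm:
  commands:
    - [[0.24,0.27,0],0]
    - [[0.31,0.2,0],0]

```text
time_s: 26.45
eef_pos: [551.5, -38.8, 101.0]
ee_rot: [0.388, 0.591, 0.388, -0.591]
force: [-1.0, -1.1, 7.4]
grip_width: 0.265
```

Call:
step_arm:
  commands:
    - [[0.35,0.12,0],0]
    - [[0.36,0.04,0],0]

```text
time_s: 26.65
eef_pos: [580.4, -32.7, 101.0]
ee_rot: [0.388, 0.591, 0.388, -0.591]
force: [-0.9, -3.3, 7.0]
grip_width: 0.268
```

Call:
step_arm:
  commands:
    - [[0.36,-0.06,0],0]
    - [[0.34,-0.14,0],0]

```text
time_s: 26.85
eef_pos: [608.5, -41.1, 101.0]
ee_rot: [0.388, 0.591, 0.388, -0.591]
force: [-2.5, -2.7, 6.3]
grip_width: 0.267
```

Call:
step_arm:
  commands:
    - [[0.29,-0.22,0],0]
    - [[0.23,-0.28,0],0]

```text
time_s: 27.05
eef_pos: [616.2, -52.5, 100.2]
ee_rot: [-0.376, -0.583, -0.401, 0.598]
force: [-97.5, 50.1, 63.0]
grip_width: 0.266
```

Call:
step_arm:
  commands:
    - [[-0.3,0.32,0],0]

```text
time_s: 27.15
eef_pos: [610.2, -47.3, 100.6]
ee_rot: [-0.383, -0.586, -0.393, 0.596]
force: [-13.7, -23.3, 7.3]
grip_width: 0.265
```

Call:
step_arm:
  commands:
    - [[0,0,0],0]

```text
time_s: 27.25
eef_pos: [611.8, -48.5, 100.6]
ee_rot: [-0.386, -0.587, -0.39, 0.595]
force: [-25.3, -1.6, 17.0]
grip_width: 0.267
```

Call:
step_arm:
  commands:
    - [[0.05,-0.04,0],0]

```text
time_s: 27.35
eef_pos: [612.6, -48.9, 100.5]
ee_rot: [-0.384, -0.587, -0.392, 0.595]
force: [-38.6, 7.3, 25.8]
grip_width: 0.268
```

Call:
step_arm:
  commands:
    - [[-0.08,0.03,0],0]
    - [[0,0,0],0]

```text
time_s: 27.55
eef_pos: [611.8, -48.5, 100.7]
ee_rot: [-0.386, -0.589, -0.39, 0.594]
force: [-21.1, 0.2, 15.9]
grip_width: 0.265
```

Call:
step_arm:
  commands:
    - [[0,0,0],0]
    - [[0,0,0],0]
    - [[0,0,0],0]
    - [[0,0,0],0]
  gripper: -1

```text
time_s: 27.95
eef_pos: [615.4, -49.1, 100.0]
ee_rot: [-0.388, -0.591, -0.388, 0.591]
force: [-1.3, -0.4, 0.2]
grip_width: 0.93
```

Call:
step_arm:
  commands:
    - [[0,0,0.5],0]
    - [[0,0,0.8],0]
    - [[0,0,1],0]
    - [[0,-1,0.2],0]
    - [[0,-1,0],0]

```text
time_s: 28.45
eef_pos: [616.2, -129.6, 202.5]
ee_rot: [0.389, 0.592, 0.387, -0.59]
force: [0.6, -0.1, 0.5]
grip_width: 1.001
```

Call:
step_arm:
  commands:
    - [[0,-1,0],0]
    - [[0,-1,0],0]
    - [[0,-1,0],0]

```text
time_s: 28.75
eef_pos: [615.2, -250.7, 200.1]
ee_rot: [0.388, 0.591, 0.388, -0.591]
force: [-0.5, 0.1, -0.3]
grip_width: 0.997
```

```bash
python3 -c "
from h import *
c=cam('top');cv2.imwrite('pics/t16.png',cv2.resize(c['image'][110:290,90:420],None,fx=2.4,fy=2.4));print(ctrl.sense()['eef_pos'],ctrl.sense()['force'])
print(fit_car(c,597.5,116))
import numpy as np
im,o=jars(c,78,y0=-50,y1=280,x0=450); print(np.round(o,0))
find_jars(c,78,[(x,y) for x,y,a in o if a<400 and np.hypot(x-597,y-116)<110])
"
```

```text
[ 614.26191482 -256.81426498  199.43171593] [ 0.13738236 -5.86069784 -1.42212815]
(array([ 5.97803809e+02,  1.16546142e+02, -3.56872127e-01]), np.float64(1073.8636883891807))
[[672.  87. 181.]
 [524. 142. 178.]]
jar [687.4  76.3] label heading 142.0 strip r 16.5 score 13.1
jar [536.6 137. ] label heading 159.0 strip r 13.6 score 22.5
```

View pics/t16.png

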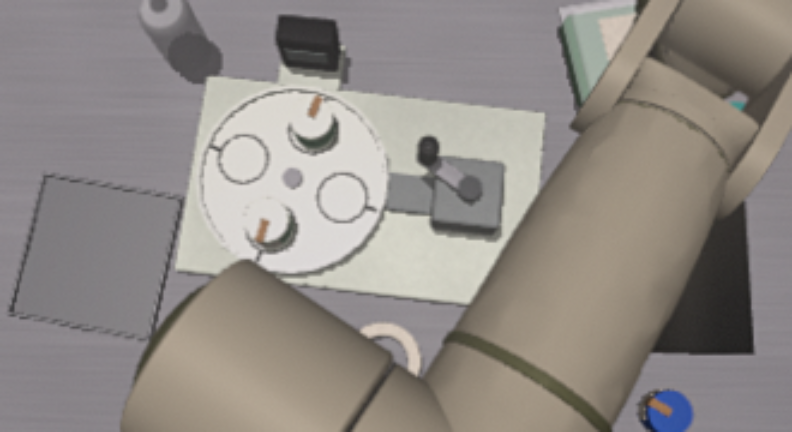

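```bash
python3 -c "
from h import *
c=cam('top');s=ctrl.sense();print(s['eef_pos'],s['force'],s['time_s'])
print(fit_car(c,597.5,116))
find_jars(c,78,[(658,94),(537,139)])
"
```

```text
[ 614.50606624 -253.8628607   199.21780087] [-0.38620873 -0.51494374 -1.10686605] 28.85
(array([597.66283083, 116.53884354,   1.21381615]), np.float64(1056.712485946477))
jar [661.1  92.5] label heading -25.0 strip r 12.5 score 28.7
jar [536.6 137. ] label heading 159.3 strip r 13.7 score 22.4
```

Call:
step_arm:
  commands:
    - [[-0.2,0.98,0],0]
    - [[-0.2,0.98,0],0]
    - [[-0.2,0.98,0],0]
    - [[-0.2,0.98,0],0]
    - [[-0.2,0.98,0],0]

```text
time_s: 29.35
eef_pos: [574.8, -51.0, 200.2]
ee_rot: [0.388, 0.591, 0.388, -0.591]
force: [-0.5, 0.2, -0.1]
grip_width: 0.994
```

Call:
step_arm:
  commands:
    - [[-0.2,0.98,0],0]
    - [[-0.2,0.98,0],0]
    - [[-0.2,0.98,0],0]
    - [[-0.2,0.98,0],0]
    - [[-0.2,0.98,0],0]

```text
time_s: 29.85
eef_pos: [534.6, 145.0, 200.3]
ee_rot: [0.388, 0.591, 0.388, -0.591]
force: [0.9, -0.5, -0.1]
grip_width: 1.0
```

Call:
step_arm:
  commands:
    - [[0,0,-0.8],0]
    - [[0,0,-0.8],0]
    - [[0,0,0],0]
    - [[0,0,0],0]

```text
time_s: 30.25
eef_pos: [535.6, 143.1, 137.1]
ee_rot: [0.388, 0.591, 0.388, -0.591]
force: [-0.4, 0.6, 0.3]
grip_width: 0.999
```

Call:
step_arm:
  commands:
    - [[0.02,-0.15,-0.6],0]
    - [[0,0,-0.9],0]
    - [[0,0,-0.6],0]
    - [[0,0,-0.4],0]
    - [[0,0,0],0]

```text
time_s: 30.75
eef_pos: [536.3, 136.8, 36.2]
ee_rot: [-0.387, -0.591, -0.388, 0.592]
force: [0.1, 0.3, 0.3]
grip_width: 0.995
```

Call:
step_arm:
  commands:
    - [[0,0,0],0]
    - [[0,0,0],0]
    - [[0,0,0],0]
    - [[0,0,0],0]
    - [[0,0,0],0]
  gripper: 1
  force: 30

```text
time_s: 31.25
eef_pos: [537.2, 137.0, 38.2]
ee_rot: [0.388, 0.592, 0.387, -0.59]
force: [-1.0, -0.1, 7.4]
grip_width: 0.597
```

Call:
step_arm:
  commands:
    - [[0,0,0.2],0]
    - [[0,0,0.5],0]
    - [[0,0,0.8],0]
    - [[0,0,0.5],0]
    - [[0,0,0],0]

```text
time_s: 31.75
eef_pos: [537.8, 137.1, 119.7]
ee_rot: [0.389, 0.593, 0.387, -0.589]
force: [0.8, 0.2, -2.5]
grip_width: 0.591
```

Call:
step_arm:
  commands:
    - [[-0.39,0.92,0],0]
    - [[-0.39,0.92,0],0]
    - [[-0.39,0.92,0],0]
    - [[-0.39,0.92,0],0]
    - [[-0.39,0.92,0],0]

```text
time_s: 32.25
eef_pos: [457.0, 322.1, 115.5]
ee_rot: [-0.388, -0.591, -0.388, 0.592]
force: [1.3, 0.2, -1.0]
grip_width: 0.592
```

Call:
step_arm:
  commands:
    - [[0,0,-0.8],0]
    - [[0,0,-0.8],0]
    - [[0,0,-0.6],0]
    - [[0,0,-0.25],0]
    - [[0,0,0],0]

```text
time_s: 32.75
eef_pos: [457.4, 320.6, 17.0]
ee_rot: [-0.387, -0.59, -0.388, 0.592]
force: [0.2, 0.0, -2.4]
grip_width: 0.593
```

Call:
step_arm:
  commands:
    - [[0,0,-0.1],0]
    - [[0,0,0],0]

```text
time_s: 32.95
eef_pos: [458.6, 321.1, 14.9]
ee_rot: [0.388, 0.592, 0.388, -0.591]
force: [0.4, -1.2, -1.1]
grip_width: 0.593
```

Call:
step_arm:
  commands:
    - [[0,0,-0.08],0]
    - [[0,0,0],0]

```text
time_s: 33.15
eef_pos: [458.9, 321.2, 12.2]
ee_rot: [0.388, 0.592, 0.387, -0.591]
force: [-1.3, -0.6, 4.6]
grip_width: 0.592
```

Call:
step_arm:
  commands:
    - [[0,0,0],0]
    - [[0,0,0],0]
    - [[0,0,0],0]
    - [[0,0,0],0]
  gripper: -1

```text
time_s: 33.55
eef_pos: [458.2, 321.0, 11.1]
ee_rot: [0.388, 0.591, 0.388, -0.591]
force: [0.1, -1.1, 0.3]
grip_width: 0.996
```

Call:
step_arm:
  commands:
    - [[0,0,0.5],0]
    - [[0,0,1],0]
    - [[0,0,1],-0.042]
    - [[0,0,1],-0.042]
    - [[0,0,1],-0.042]

```text
time_s: 34.05
eef_pos: [457.9, 320.8, 192.8]
ee_rot: [0.262, 0.657, 0.262, -0.657]
force: [0.7, 0.5, 0.1]
grip_width: 1.0
```

```bash
python3 -c "
from h import *
c=cam('top');s=ctrl.sense();print(s['eef_pos'],s['force'],s['time_s'])
print(fit_car(c,597.5,116))
find_jars(c,78,[(658,94)])
cv2.imwrite('pics/t17.png',cv2.resize(c['image'][90:290,60:360],None,fx=2.6,fy=2.6))
"
```

```text
[460.28291069 321.91776492 199.70503449] [-0.8924247   0.59377501  6.4307398 ] 34.1
(array([597.76026899, 116.3631979 ,   1.21487508]), np.float64(1155.930336493369))
jar [661.   92.5] label heading -24.7 strip r 12.5 score 28.8
```

View pics/t17.png

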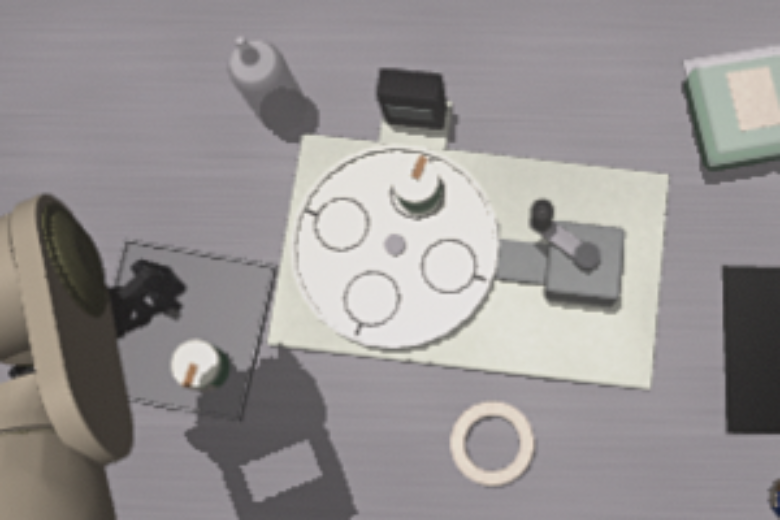

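Call:
step_arm:
  commands:
    - [[0.63,-0.72,0],-0.042]
    - [[0.63,-0.72,0],-0.042]
    - [[0.63,-0.72,0],-0.042]
    - [[0.63,-0.72,0],0]
    - [[0.63,-0.72,0],0]

```text
time_s: 34.6
eef_pos: [585.0, 175.6, 190.8]
ee_rot: [-0.13, -0.695, -0.13, 0.695]
force: [0.9, 0.2, -0.2]
grip_width: 1.006
```

Call:
step_arm:
  commands:
    - [[0.63,-0.72,0],0]
    - [[0.63,-0.72,0],0]
    - [[0.63,-0.7,0],0]
    - [[0,0,-0.8],0]
    - [[0,0,0],0]

```text
time_s: 35.1
eef_pos: [658.2, 90.6, 154.4]
ee_rot: [-0.129, -0.692, -0.13, 0.698]
force: [-0.9, -0.2, -1.4]
grip_width: 0.998
```

Call:
step_arm:
  commands:
    - [[0,0,-0.8],0]
    - [[0,0,0],0]

```text
time_s: 35.3
eef_pos: [657.8, 92.1, 124.2]
ee_rot: [-0.13, -0.693, -0.131, 0.697]
force: [0.2, -0.6, -0.1]
grip_width: 0.999
```

Call:
step_arm:
  commands:
    - [[0.06,0,-0.8],0]
    - [[0,0,-0.8],0]
    - [[0,0,-0.5],0]
    - [[0,0,0],0]

```text
time_s: 35.7
eef_pos: [661.0, 92.0, 41.9]
ee_rot: [-0.13, -0.694, -0.13, 0.696]
force: [0.8, -0.7, 0.0]
grip_width: 1.003
```

Call:
step_arm:
  commands:
    - [[0,0,0],0]
    - [[0,0,0],0]

```text
time_s: 35.9
eef_pos: [663.3, 91.5, 45.6]
ee_rot: [0.13, 0.696, 0.13, -0.694]
force: [-0.5, -0.6, 0.5]
grip_width: 1.001
```

Call:
step_arm:
  commands:
    - [[-0.04,0.02,-0.23],0]
    - [[0,0,0],0]
    - [[0,0,0],0]

```text
time_s: 36.2
eef_pos: [660.5, 92.2, 33.8]
ee_rot: [-0.13, -0.695, -0.13, 0.695]
force: [0.7, 1.2, 0.9]
grip_width: 1.002
```

Call:
step_arm:
  commands:
    - [[0,0,0],0]
    - [[0,0,0],0]
    - [[0,0,0],0]
    - [[0,0,0],0]
    - [[0,0,0],0]
  gripper: 1

```text
time_s: 36.7
eef_pos: [660.9, 92.1, 34.3]
ee_rot: [0.13, 0.695, 0.13, -0.695]
force: [0.1, -0.3, 4.1]
grip_width: 0.595
```

Call:
step_arm:
  commands:
    - [[0,0,0.2],0]
    - [[0,0,0.5],0]
    - [[0,0,0.8],0]
    - [[0,0,0.5],0]
    - [[0,0,0],0]

```text
time_s: 37.2
eef_pos: [661.9, 92.2, 117.2]
ee_rot: [0.13, 0.697, 0.129, -0.693]
force: [-0.1, -0.2, -1.4]
grip_width: 0.591
```

Call:
step_arm:
  commands:
    - [[-0.37,0.8,0],0]
    - [[-0.37,0.93,0],0]
    - [[-0.37,0.93,0],0]
    - [[-0.37,0.93,0],0]
    - [[-0.37,0.93,0],0]

```text
time_s: 37.7
eef_pos: [585.2, 274.2, 112.4]
ee_rot: [-0.13, -0.694, -0.13, 0.696]
force: [0.1, -0.0, -1.0]
grip_width: 0.593
```

Call:
step_arm:
  commands:
    - [[-0.37,0.93,0],0]
    - [[-0.37,0.93,0],0]
    - [[-0.36,0.93,0],0]
    - [[0,0,0],0]
    - [[0,0,0],0]

```text
time_s: 38.2
eef_pos: [541.8, 384.7, 112.5]
ee_rot: [-0.13, -0.694, -0.13, 0.696]
force: [-0.2, -0.9, -1.2]
grip_width: 0.596
```

Call:
step_arm:
  commands:
    - [[0,0,-0.8],0]
    - [[0,0,-0.8],0]
    - [[0,0,-0.7],0]
    - [[0,0,0],0]
    - [[0,0,0],0]

```text
time_s: 38.7
eef_pos: [543.3, 383.6, 22.3]
ee_rot: [-0.129, -0.695, -0.129, 0.695]
force: [0.5, -0.2, -0.1]
grip_width: 0.598
```

Call:
step_arm:
  commands:
    - [[0,0,-0.2],0]
    - [[0,0,-0.1],0]
    - [[0,0,0],0]

```text
time_s: 39.0
eef_pos: [542.6, 384.4, 9.8]
ee_rot: [-0.13, -0.695, -0.13, 0.695]
force: [0.3, 0.1, -1.8]
grip_width: 0.597
```

Call:
step_arm:
  commands:
    - [[0,0,-0.05],0]
    - [[0,0,0],0]

```text
time_s: 39.2
eef_pos: [542.9, 384.7, 8.3]
ee_rot: [0.13, 0.695, 0.13, -0.695]
force: [-0.1, 1.4, 1.2]
grip_width: 0.591
```

Light contact; release and leave, then check everything.

Call:
step_arm:
  commands:
    - [[0,0,-0.02],0]
    - [[0,0,0],0]
    - [[0,0,0],0]
    - [[0,0,0],0]
    - [[0,0,0],0]
  gripper: -1

```text
time_s: 39.7
eef_pos: [542.6, 384.6, 7.1]
ee_rot: [0.13, 0.695, 0.13, -0.695]
force: [0.5, -0.5, 0.2]
grip_width: 1.001
```

Call:
step_arm:
  commands:
    - [[0,0,0.5],0]
    - [[0,0,1],0]
    - [[0,0,1],0]
    - [[0,0,1],0]
    - [[0,0,1],0]

```text
time_s: 40.2
eef_pos: [542.4, 384.4, 188.9]
ee_rot: [0.13, 0.695, 0.13, -0.695]
force: [0.5, -0.1, -0.2]
grip_width: 1.002
```

Call:
step_arm:
  commands:
    - [[-0.3,-0.9,0.2],0]
    - [[-0.3,-0.9,0],0]
    - [[-0.3,-0.9,0],0]
    - [[-0.3,-0.9,0],0]
    - [[-0.3,-0.9,0],0]

```text
time_s: 40.7
eef_pos: [481.9, 203.2, 195.2]
ee_rot: [0.13, 0.695, 0.13, -0.695]
force: [0.1, -0.3, -0.4]
grip_width: 0.999
```

Call:
step_arm:
  commands:
    - [[-0.3,-0.9,0],0]
    - [[-0.3,-0.9,0],0]
    - [[-0.3,-0.9,0],0]
    - [[0,0,0],0]
    - [[0,0,0],0]

```text
time_s: 41.2
eef_pos: [446.7, 96.2, 195.4]
ee_rot: [0.129, 0.696, 0.129, -0.695]
force: [-0.4, -0.1, 0.5]
grip_width: 1.002
```

```bash
python3 -c "
from h import *
c=cam('top');s=ctrl.sense();print(s['eef_pos'],s['force'],s['time_s'])
print(fit_car(c,597.5,116))
find_jars(c,52,[(543,385),(459,321)])
cv2.imwrite('pics/t18.png',cv2.resize(c['image'],None,fx=1.5,fy=1.5))
d=cam('side');cv2.imwrite('pics/s18.png',cv2.resize(d['image'],None,fx=1.5,fy=1.5))
"
```

```text
[446.85878954  96.8171619  195.28928971] [-0.60362627 -0.33057592 -1.07607524] 41.25
(array([597.34785267, 116.24621778,   1.21024437]), np.float64(1077.1327382281124))
jar [540.7 384. ] label heading -16.2 strip r 14.6 score 55.8
jar [459.2 323.4] label heading 167.6 strip r 14.3 score 34.5
```

View pics/t18.png

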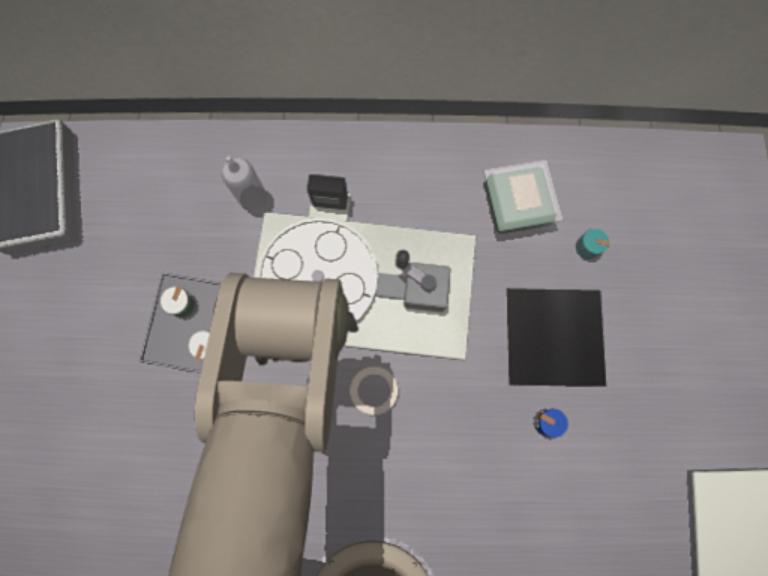

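View pics/s18.png

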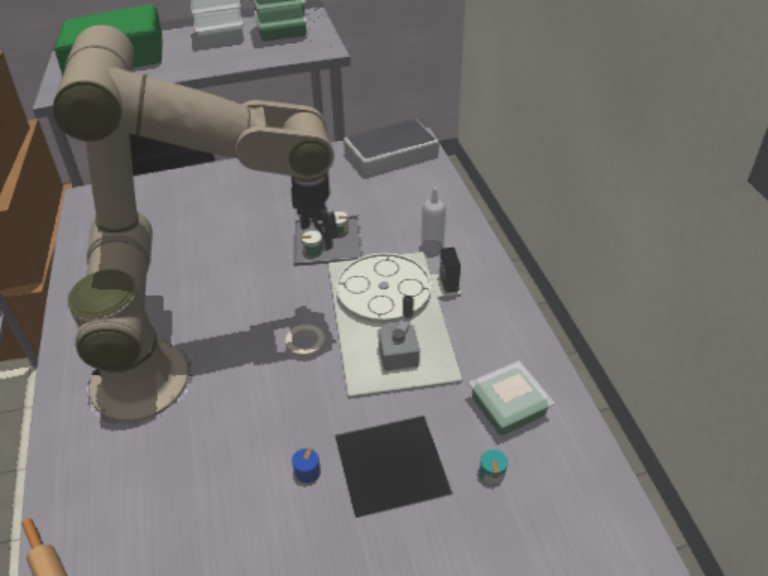

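```bash
python3 -c "
from rig import ticket; print(ticket.finish_job())"
```

```text
the job is handed in; nothing more can be done
None
```

The job is handed in, and every stage looked right in my camera checks. One force reading may still have failed the run: when the crank hit its end stop, one sample read (-97.5, 50.1, 63.0) N, about 126 N in total. If that counts as wrist force, it is over the 120 N limit; I backed off at once and no failure was reported.

**What I did:** Only two white-lidded jars were on the mat; I left the blue and turquoise look-alikes alone. I stood both jars on opposite ringed places with labels outward, wound the crank clockwise by its grip for about 14.15 rad to the stop, and moved both jars to the tray.

**Checks:**

| Stage | Jar position | Label direction |
|---|---|---|
| Before winding | within about 2 mm of the ring centres | within about 5° |
| After winding | within about 3 mm | within about 5° |
| End, in the tray | about (+39, +31) and (-43, -30) mm from the tray centre, both upright | not needed |

- **Crank and other items:** the carousel angle was unchanged after release (1.214 and 1.210 rad), so the crank stayed at its stop. By eye, the bottle, tub and tape roll had not moved, and the gripper was clear at hand-in.

**What went wrong or disagreed:**
- **First grasp:** it slipped off the lid. The side picture showed the fingers about 20 mm higher than the stated tool data, so I gripped lower from then on.
- **Second jar on the mat:** its label direction read 153° at first and 142° later. I used the later reading.

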